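# Load the analyser's reagent tray

## Task

Load the analyser's reagent tray for the next run: stand the four closed reagents from the bench mat (large round bottle, square bottle, small capped vial, slim twin pack) upright, each down in the tray well made for its shape and size. Keep them upright on the way, and leave the pointed dropper bottle and the empty open vial standing where they are on the mat.

Things in the scene. Friction and masses are not known exactly. Their poses are not given: they have to be found in the camera images.
- bottle_round_center (a point): Large round reagent bottle, white plastic with a blank paper label, body 52 mm diameter and straight to 56 mm, then a shoulder to a flat-topped ribbed grey screw cap of 34 mm diameter (from 67 to 82 mm); 82 mm tall, about 0.11 kg. It stands upright. Point: on its axis half-way up, 41 mm above its underside; z is its axis, up.
- bottle_square_center (a point): Square reagent bottle, same white plastic, body 46 x 46 mm and straight to 60 mm, same grey screw cap of 34 mm diameter; 82 mm tall, about 0.12 kg, standing upright. Point: on its axis half-way up, 41 mm above its underside; x and y are square to its flat sides, z up.
- vial_center (a point): Small round vial, white plastic, 28 mm diameter and straight to 47 mm, with a grey ribbed screw cap of 24 mm diameter; 66 mm tall, about 0.04 kg, standing upright. Point: on its axis half-way up, 33 mm above its underside; z up.
- twin_pack_center (a point): Slim twin-chamber reagent pack: two white plastic chambers side by side, together 64 mm long (its x), 24 mm thick (its y), straight to 60 mm, with two grey screw caps of 20 mm diameter on top, 16.5 mm to either side of the middle; 72 mm tall, about 0.07 kg, standing upright. Point: its middle, 36 mm above its underside; z up. It can be turned end for end.
- dropper_center (a point): Look-alike that stays: a bottle with the same 52 mm round body as the large round bottle, but with a narrow pointed white dropper nozzle instead of a cap; 94 mm tall. Point: on its axis, 47 mm above its underside; z up.
- vial_open_center (a point): Look-alike that stays: an empty vial of the same 28 mm diameter as the small vial, with no cap, its mouth open (dark inside); 53 mm tall. Point: on its axis, 26.5 mm above its underside; z up. It and the other loose things stand on a dark mat 3 mm thick, 85 mm or more apart, with a flat timer and dish (at most 16 mm high) among them.
- well_round_large (a point): Grey plastic insert of the reagent tray, 96 x 96 mm, fixed, with a round well of 66 mm diameter, for the large round bottle; the well is 10 mm deep with a dark rubber floor. Point: centre of the well's floor, 17 mm above the bench; the insert's top face is 10 mm above this point; z up. The inserts sit two by two in any order, 100 mm apart, in a white tray (rim 20 mm high).
- well_square (a point): Grey plastic insert of the reagent tray, 96 x 96 mm, fixed, with a square well of 60 x 60 mm, its sides along x and y, for the square bottle; the well is 10 mm deep with a dark rubber floor. Point: centre of the well's floor, 17 mm above the bench; the insert's top face is 10 mm above this point; z up. The inserts sit two by two in any order, 100 mm apart, in a white tray (rim 20 mm high).
- well_round_small (a point): Grey plastic insert of the reagent tray, 96 x 96 mm, fixed, with a round well of 43 mm diameter, for the small vial; the well is 10 mm deep with a dark rubber floor. Point: centre of the well's floor, 17 mm above the bench; the insert's top face is 10 mm above this point; z up. The inserts sit two by two in any order, 100 mm apart, in a white tray (rim 20 mm high).
- well_slot (a point): Grey plastic insert of the reagent tray, 96 x 96 mm, fixed, with an oblong well 80 mm long (x) and 40 mm wide (y), for the twin pack lengthwise; the well is 10 mm deep with a dark rubber floor. Point: centre of the well's floor, 17 mm above the bench; the insert's top face is 10 mm above this point; z up. The inserts sit two by two in any order, 100 mm apart, in a white tray (rim 20 mm high).

How it is judged:
At the end, for the whole second after the job is handed in: Each of the four closed reagents stands in its own well: its axis within 12 mm of the well's centre, its underside within 4 mm of the well's floor, upright within 0.1 rad, at rest and released. The dropper bottle and the open vial stand upright within 30 mm of where they were (horizontal distance between bottle_round_center and well_round_large below 0.012 m and z of bottle_round_center in the frame of well_round_large below 0.045 m and angle between each of bottle_round_center, bottle_square_center, vial_center, twin_pack_center, dropper_center, vial_open_center's own z axis and vertical below 0.1 rad and linear speed of each of bottle_round, bottle_square, vial, twin_pack below 0.02 m/s and horizontal distance between bottle_square_center and well_square below 0.012 m and z of bottle_square_center in the frame of well_square below 0.045 m and horizontal distance between vial_center and well_round_small below 0.012 m and z of vial_center in the frame of well_round_small below 0.037 m and horizontal distance between twin_pack_center and well_slot below 0.012 m and z of twin_pack_center in the frame of well_slot below 0.04 m and distance of each of dropper_center, vial_open_center from where it was at the start of the episode below 0.03 m); the robot touches nothing.
It fails at once if one of the four reagents is tipped over (leans more than 40 degrees) (angle between any of bottle_round_center, bottle_square_center, vial_center, twin_pack_center's own z axis and vertical above 0.7 rad).
It fails at once if the dropper bottle or the open vial is moved more than 50 mm (distance of any of dropper_center, vial_open_center from where it was at the start of the episode above 0.05 m).
It also fails if it takes over 93 s, if anything falls off the work surface, if the arm or the gripper's body presses on something with over 40 N, if the wrist force passes 120 N, or if a joint passes its speed limit or range.

## Robot

A 6-joint arm with a two-finger parallel gripper is mounted at the origin on the work surface. World frame = base frame: x ahead of the robot, y to its left, z up, the work surface at z = 0. Lengths are in m, angles in rad, forces in N, time in s.
With the tool pointing down it reaches from about 0.3 to 0.85 m from the base axis. Payload 5.4 kg.
Tool frame: the origin (TCP) lies on the centre line of the jaws, within the pads' length; the fingertips stand 17 mm ahead of it and the grasp point (between the pads) lies 2 mm behind it (manip.nose_length is the distance from the TCP to the fingertips, in m); z points along the fingers, y is the direction in which the jaws open and shut (so a half turn about z gives the same grasp; the last joint's range is limited). The gripper opens to 85 mm and grips with 20 to 120 N. Pads are 22 mm wide; open, the fingers measure 114 mm over their backs; the gripper's body (76 mm by 85 mm) begins 54 mm behind the grasp point. The pads swing forward as they close: fully open they stand 13 mm farther back than shut.
Start: joints at [-0.21, 0.158, 1.597, -0, 1.386, -0.21], TCP at [0.575, -0, 0.248] pointing down, gripper open.
Joint ranges: [-2.91, 2.91], [-0.94, 2.29], [0.18, 2.7], [-1.29, 4.43], [0.17, 2.64], [-3, 3]. Speed limits (rad/s): [2.57, 2.57, 3.14, 3.14, 3.14, 3.14].

## Interface

Orientations are given as a unit quaternion [w, x, y, z].
In Python, from workcell import manip gives the robot as it stands.
- The arm moves only by the tool apply_moves, never from a script. Its arguments are lists of equal length, an entry for each row: "dp": the shift along the tool's x, y, z in m, a list of three; "rotation": the turn, a rotation vector about the tool's x, y, z in rad, a list of three. A call has 1 to 12 rows; each row shifts and turns the commanded pose from where the row before left it, along the tool's axes as they then stand; what a row does not reach is not made up. A row lasts 1/12 s, in which the tool goes at most 41.7 mm and 7.16 degrees, less where a joint would pass 70% of its speed; a pose out of reach is approached as far as the arm can. A call with a gripper value outside its range is refused whole. "fingers" is the finger opening in m, from 0 to 0.0854, set as the call begins (left out, the last holds). The fingers move at their own pace and stop on an object; the grip force is fixed at half the most. Time passes only in rows, so rows that do not move let the fingers close. It gives the time, the measured TCP pose, the force and the opening at its end, in the units of the state.
- manip.get_state(): the state, without advancing time (a new reading comes with each control period).
- manip.grab_frame(name): name is "scene" or "side" or "wrist"; returns the picture (400x640x3 uint8, red, green, blue); there is no depth.
- manip.camera_model(name): a dict with "fx", "fy", "cx", "cy" (pixels), "camera_from_world" (4x4, takes a point from world to camera coordinates); the wrist camera has in their place "tool_from_camera" (4x4, takes a point from camera to tool coordinates, whose origin is the TCP and whose axes are the flange's). Camera axes: x right, y down, z forward; pixel columns grow to the right and rows downward; lengths in m; the calibration is good to about 2 mm. A picture is of the moment at which its call begins: read the wrist's pose just before it. camera_model takes no time and is no camera call.
- manip.close_job(): hands the job in, once; it reports no verdict.
The state is a dict: "t": time; "q": joint angles; "dq": joint speeds; "joint_torque": joint torques, N m; "ee_pos": TCP position; "eef_rot": TCP orientation; "wrist_force": force on the tool from outside, world axes, zero at the start; "torque": the same for the moment, N m; "finger_gap": finger opening in m.
Only numpy, scipy, OpenCV 4.12 (cv2) and the standard library are available. Lean on these libraries where they do the work, as an engineer would, in place of code of your own. Each camera call takes 0.05 s, during which the arm holds its last target.

## Working session

There is one attempt and no reset: what is moved stays moved. The work goes in short steps, Python scripts to look and compute and a tool call to move; the robot and the scene stay as the last step left them, time stands still between calls to the robot, and variables do not carry over. Pictures are saved under pics/ and viewed, and the job is handed in when it is done.

Besides the shell and the picture viewer there is one more tool, called after "Emit:" as name(argument=value, ...), one argument or row to a line, values as JSON. apply_moves: Moves the arm, as the interface text tells. Its arguments: {"type":"object","properties":{"dp":{"type":"array","items":{"type":"array","items":{"type":"number"}}},"rotation":{"type":"array","items":{"type":"array","items":{"type":"number"}}},"fingers":{"type":"number"}},"required":["dp","rotation"]}

```bash
ls; mkdir -p pics; python3 - <<'E'
from workcell import manip
import cv2, numpy as np
np.set_printoptions(precision=4,suppress=True)
s=manip.get_state();print(s)
for n in ["scene","side","wrist"]:
    im=manip.grab_frame(n);cv2.imwrite(f"pics/{n}0.png",im[:,:,::-1]);print(n,manip.camera_model(n))
print(manip.nose_length)
E
```

```text
pics
{'t': 0.0, 'q': array([-0.2101,  0.1591,  1.5982, -0.    ,  1.3862, -0.2101]), 'dq': array([-0.0009, -0.0002, -0.0019,  0.0007,  0.0003,  0.0012]), 'joint_torque': array([  0.0002, -39.6007, -33.1427,  -0.0002,   0.0084,  -0.    ]), 'ee_pos': array([0.5744, 0.0001, 0.2473]), 'eef_rot': array([-0.0008,  0.7071,  0.7071, -0.0005]), 'wrist_force': array([0.2936, 0.4168, 0.0451]), 'torque': array([ 0.0437, -0.0122, -0.04  ]), 'finger_gap': 0.08554186031512079}
scene {'fx': 387.6959248339915, 'fy': 387.6959248339915, 'cx': 323.86596965510785, 'cy': 202.92360369198659, 'camera_from_world': array([[-0.847 ,  0.5315,  0.0132,  0.4504],
       [ 0.3869,  0.6333, -0.6702, -0.1499],
       [-0.3646, -0.5626, -0.742 ,  1.0684],
       [ 0.    ,  0.    ,  0.    ,  1.    ]])}
side {'fx': 432.22379343896176, 'fy': 432.22379343896176, 'cx': 319.1377494517473, 'cy': 198.86224005306744, 'camera_from_world': array([[ 0.7798, -0.6256,  0.0233, -0.4311],
       [-0.3263, -0.438 , -0.8377,  0.2377],
       [ 0.5342,  0.6456, -0.5457,  0.7253],
       [ 0.    ,  0.    ,  0.    ,  1.    ]])}
wrist {'fx': 316.00160907833146, 'fy': 316.00160907833146, 'cx': 322.34349162253875, 'cy': 203.33816215730937, 'tool_from_camera': array([[-0.0001, -0.9445, -0.3285,  0.0858],
       [ 1.    ,  0.0003, -0.0011,  0.0004],
       [ 0.0011, -0.3285,  0.9445, -0.1255],
       [ 0.    ,  0.    ,  0.    ,  1.    ]])}
0.017
```

View pics/scene0.png

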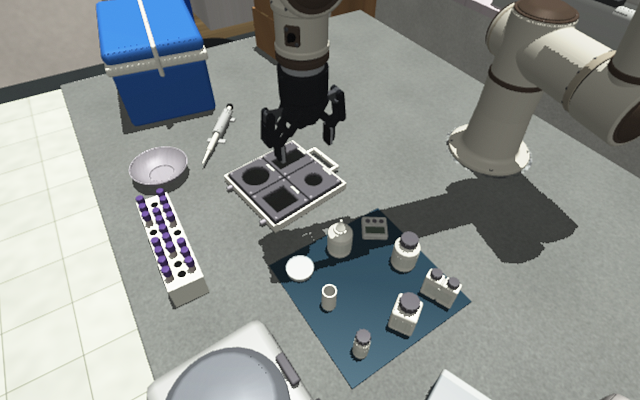

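View pics/side0.png

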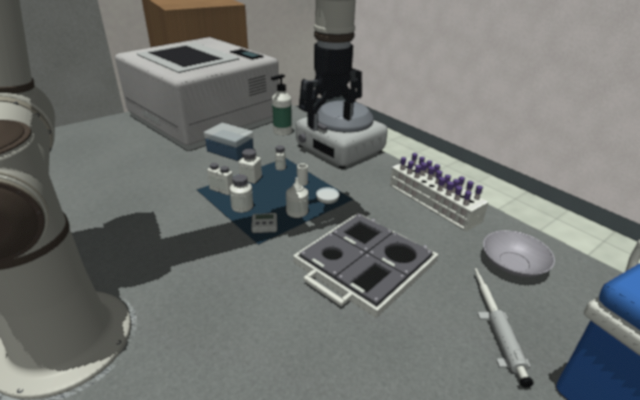

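View pics/wrist0.png

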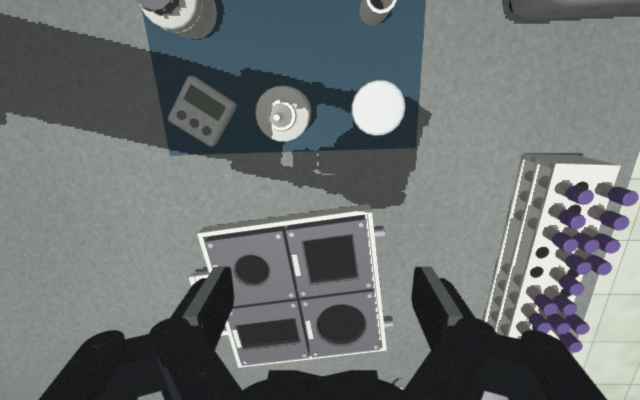

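The scene view shows the tray at about (285,183) and the mat at about (370,290). It holds the round bottle (405,252), twin pack (441,287), square bottle (406,313), small vial (361,344), open vial (329,297) and dropper (340,240). The wrist view shows the wells: small round (252,270), square (330,258), slot (268,333), large round (341,324).

```bash
cat > h.py <<'E'
from workcell import manip
import cv2, numpy as np, json, os
from scipy.spatial.transform import Rotation as R
np.set_printoptions(precision=4,suppress=True)
def snap(n,tag):
    s=manip.get_state(); im=manip.grab_frame(n); m=manip.camera_model(n)
    if n=="wrist":
        q=s["eef_rot"]; T=np.eye(4); T[:3,:3]=R.from_quat([q[1],q[2],q[3],q[0]]).as_matrix(); T[:3,3]=s["ee_pos"]
        wc=T@np.array(m["tool_from_camera"])
    else: wc=np.linalg.inv(m["camera_from_world"])
    K=[m["fx"],m["fy"],m["cx"],m["cy"]]
    json.dump({"K":K,"wc":wc.tolist()},open(f"pics/{tag}.json","w"))
    cv2.imwrite(f"pics/{tag}.png",im[:,:,::-1]); return s
def load(tag):
    d=json.load(open(f"pics/{tag}.json")); return cv2.imread(f"pics/{tag}.png"),d["K"],np.array(d["wc"])
def ray(tag,uv):
    _,K,wc=load(tag); d=np.array([(uv[0]-K[2])/K[0],(uv[1]-K[3])/K[1],1.]); d=wc[:3,:3]@d
    return wc[:3,3],d/np.linalg.norm(d)
def plane(tag,uv,z):
    o,d=ray(tag,uv); return o+d*(z-o[2])/d[2]
def tri(obs):
    A=np.zeros((3,3));b=np.zeros(3);L=[]
    for t,uv in obs:
        o,d=ray(t,uv);P=np.eye(3)-np.outer(d,d);A+=P;b+=P@o;L.append((o,P))
    p=np.linalg.solve(A,b); return p,[np.linalg.norm(P@(p-o)) for o,P in L]
def proj(tag,p):
    _,K,wc=load(tag); c=np.linalg.inv(wc)@np.append(p,1); return np.array([K[0]*c[0]/c[2]+K[2],K[1]*c[1]/c[2]+K[3]])
E
python3 - <<'E'
from h import *
s=manip.get_state()
import shutil
# save poses for the first frames
for n in ["scene","side","wrist"]:
    m=manip.camera_model(n)
    if n=="wrist":
        q=s["eef_rot"];T=np.eye(4);T[:3,:3]=R.from_quat([q[1],q[2],q[3],q[0]]).as_matrix();T[:3,3]=s["ee_pos"];wc=T@m["tool_from_camera"]
    else: wc=np.linalg.inv(m["camera_from_world"])
    json.dump({"K":[m["fx"],m["fy"],m["cx"],m["cy"]],"wc":wc.tolist()},open(f"pics/{n}0.json","w"))
im,_,_=load("wrist0")
g=cv2.cvtColor(im,cv2.COLOR_BGR2GRAY)
m=(g<75).astype(np.uint8)*255; m=cv2.morphologyEx(m,cv2.MORPH_OPEN,np.ones((5,5)))
cs,_=cv2.findContours(m,cv2.RETR_LIST,cv2.CHAIN_APPROX_NONE)
for c in cs:
    a=cv2.contourArea(c)
    if 400<a<6000:
        print(a,cv2.minAreaRect(c))
        pts=np.array([plane("wrist0",p[0],0.027)[:2] for p in c],np.float32)*1000
        print("   ",cv2.minAreaRect(pts))
for uv in [(405,240),(441,275),(406,300),(361,335),(329,289),(340,228)]: print(plane("scene0",uv,0.07))
print('tray',tri([("scene0",(285,183)),("side0",(366,261))]))
for c in [(370,210),(469,299),(352,386),(270,262)]: print('mat',plane("scene0",c,0.003))
E
```

```text
1281.5 ((267.9598083496094, 333.1648864746094), (23.670181274414062, 58.97688293457031), 83.1572265625)
    ((500.7684631347656, -220.73068237304688), (79.21989440917969, 39.08665084838867), 8.353378295898438)
1452.0 ((341.0, 324.0), (38.0, 48.0), 90.0)
    ((599.2019653320312, -205.85226440429688), (64.32223510742188, 62.02735900878906), 0.11167942732572556)
562.0 ((566.4660034179688, 281.0950012207031), (16.41321563720703, 56.3699836730957), 19.653825759887695)
    ((883.5208740234375, -140.05213928222656), (77.85894775390625, 21.32293701171875), 87.97339630126953)
739.5 ((251.5, 269.5), (29.0, 33.0), 90.0)
    ((485.51910400390625, -122.38822937011719), (41.060733795166016, 41.8339958190918), 39.53945541381836)
1964.0 ((330.04644775390625, 258.6895751953125), (42.68192672729492, 48.89020919799805), 82.56858825683594)
    ((584.1732788085938, -107.44367980957031), (59.62943649291992, 59.227149963378906), 8.59036636352539)
1873.0 ((376.2727355957031, 124.79605102539062), (52.40997314453125, 87.14305114746094), 86.90594482421875)
    ((631.2078857421875, 53.51972961425781), (91.1302261352539, 54.58314514160156), 3.132117986679077)
591.0 ((204.1441192626953, 102.27352905273438), (41.95298767089844, 15.799478530883789), 32.47119140625)
    ((451.072509765625, 76.90970611572266), (16.76093101501465, 40.378456115722656), 56.53599166870117)
2920.5 ((201.22747802734375, 110.75535583496094), (60.27120590209961, 53.06486511230469), 31.607501983642578)
    ((446.8120422363281, 67.52876281738281), (57.018287658691406, 57.215694427490234), 56.55060577392578)
[0.4417 0.1568 0.07  ]
[0.4371 0.2535 0.07  ]
[0.5252 0.2586 0.07  ]
[0.6294 0.2684 0.07  ]
[0.6284 0.1695 0.07  ]
[0.5347 0.0643 0.07  ]
tray (array([ 0.5421, -0.1677,  0.0049]), [np.float64(0.0014043663877906921), np.float64(0.001404366387790596)])
mat [0.413  0.0138 0.003 ]
mat [0.3858 0.3002 0.003 ]
mat [0.6718 0.3113 0.003 ]
mat [0.6772 0.0205 0.003 ]
```

Emit:
apply_moves(
  dp=[
    [0.03,0,-0.01],
    [0.03,0,-0.01],
    [0.02,0,-0.01],
    [0,0,0],
    [0,0,0],
    [0,0,0],
  ],
  rotation=[
    [0,0,0],
    [0,0,0],
    [0,0,0],
    [0,0,0],
    [0,0,0],
    [0,0,0],
  ],
)

```text
t: 0.65
ee_pos: [0.5747, 0.0795, 0.2776]
eef_rot: [-0.0, 0.707, 0.707, -0.001]
wrist_force: [0.3, -0.3, -0.4]
finger_gap: 0.0853
```

```bash
python3 - <<'E'
from h import *
s=snap("wrist","w1");print(s["t"],s["ee_pos"],s["eef_rot"])
E
```

```text
0.65 [0.5747 0.0795 0.2776] [-0.0002  0.7071  0.7071 -0.0006]
```

View pics/w1.png

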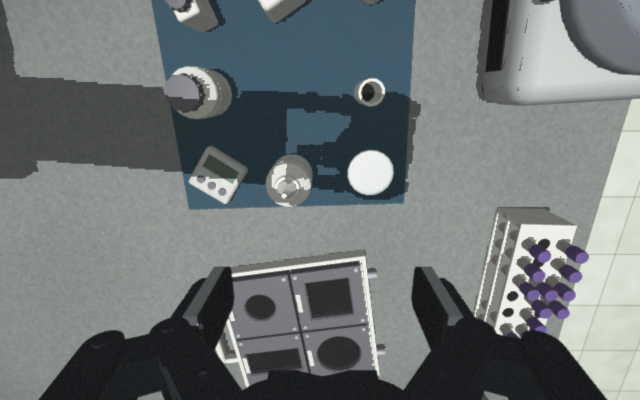

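Emit:
apply_moves(
  dp=[
    [0.03,0,0],
    [0.03,0,0],
    [0.03,0,0],
    [0,0,0],
    [0,0,0],
    [0,0,0],
  ],
  rotation=[
    [0,0,0],
    [0,0,0],
    [0,0,0],
    [0,0,0],
    [0,0,0],
    [0,0,0],
  ],
)

```text
t: 1.2
ee_pos: [0.5749, 0.1687, 0.2776]
eef_rot: [-0.0, 0.707, 0.707, -0.001]
wrist_force: [-0.5, 0.3, -0.1]
finger_gap: 0.0853
```

```bash
python3 - <<'E'
from h import *
s=snap("wrist","w2");print(s["t"],s["ee_pos"],s["eef_rot"])
E
```

```text
1.2 [0.5749 0.1687 0.2776] [-0.0001  0.7074  0.7068 -0.0007]
```

View pics/w2.png

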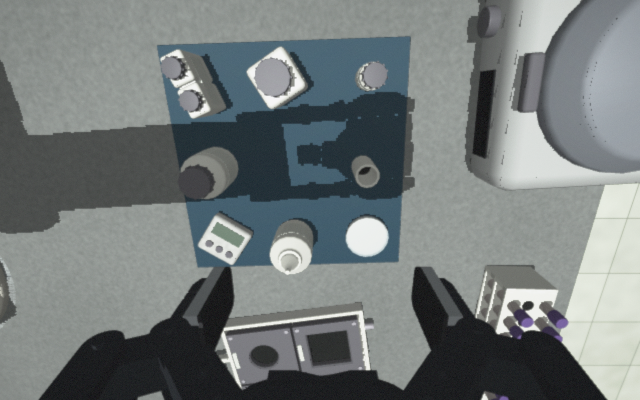

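w2 shows the caps: twin pack (174,67)/(192,100), square (273,77), vial (374,75), round (197,180, in shadow). The open vial is at (365,170) and the dropper nozzle at (290,258). I'll zoom in for precise cap outlines.

```bash
python3 - <<'E'
from h import *
im,_,_=load("w2"); c=im[30:230,145:415]
a=cv2.resize(c,None,fx=2.9,fy=2.9,interpolation=cv2.INTER_NEAREST)
cv2.imwrite("pics/w2z.png",a)
im,_,_=load("scene0"); c=im[205:375,300:480]
cv2.imwrite("pics/s0z.png",cv2.resize(c,None,fx=3.5,fy=3.5,interpolation=cv2.INTER_NEAREST))
E
```

```text
(no output)
```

View pics/w2z.png

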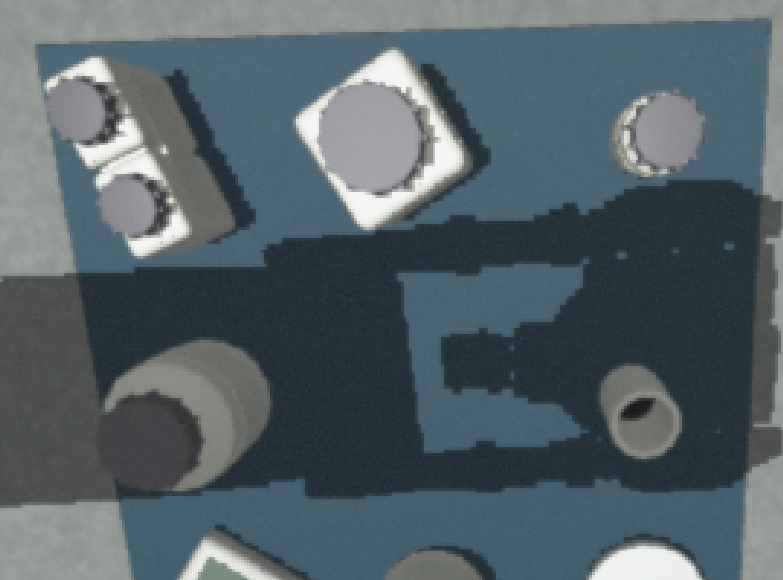

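View pics/s0z.png

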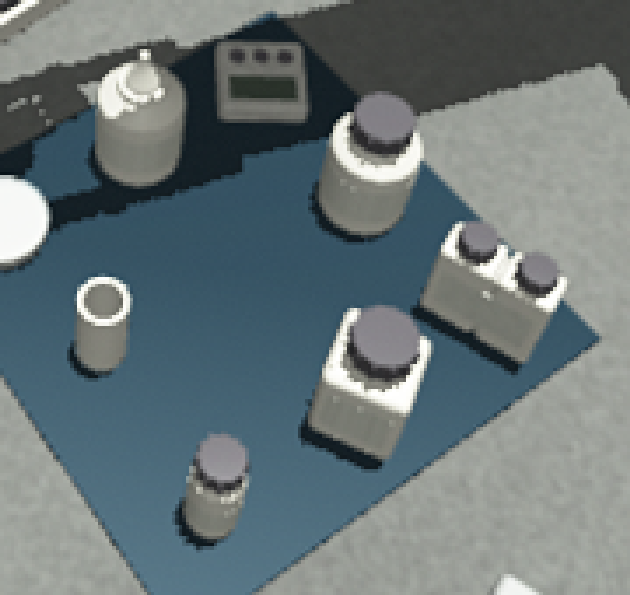

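```bash
cat > cap.py <<'E'
from h import *
def cap(tag,uv,tol=7):
    im,_,_=load(tag); 
    m=np.zeros((im.shape[0]+2,im.shape[1]+2),np.uint8)
    cv2.floodFill(cv2.GaussianBlur(im,(3,3),0),m,(int(round(uv[0])),int(round(uv[1]))),0,(tol,)*3,(tol,)*3,cv2.FLOODFILL_MASK_ONLY|cv2.FLOODFILL_FIXED_RANGE|(255<<8))
    m=m[1:-1,1:-1]
    c=max(cv2.findContours(m,cv2.RETR_EXTERNAL,cv2.CHAIN_APPROX_NONE)[0],key=cv2.contourArea)
    return cv2.fitEllipse(c)
E
python3 - <<'E'
from cap import *
W={k:(145+x/2.9,30+y/2.9) for k,(x,y) in dict(tA=(78,109),tB=(128,204),sq=(371,138),vi=(668,131),ro=(150,442)).items()}
S={k:(300+x/3.5,205+y/3.5) for k,(x,y) in dict(tA=(537,272),tB=(480,240),sq=(385,337),vi=(222,457),ro=(386,120)).items()}
for k in W:
    a=cap("w2",W[k],12);b=cap("scene0",S[k],12)
    print(k,np.round(W[k],1),np.round(a[0],1),np.round(a[1],1),'|',np.round(S[k],1),np.round(b[0],1),np.round(b[1],1))
    print("   ",*tri([("w2",a[0]),("scene0",b[0])]), plane("w2",a[0],dict(t=.075,s=.085,v=.069,r=.085)[k[0]]))
# square body edge corners (zoom)
top=[(395,50),(470,165),(368,228),(296,122)]
P=np.array([plane("w2",(145+x/2.9,30+y/2.9),.063)[:2] for x,y in top]);print(P,P.mean(0),cv2.minAreaRect((P*1000).astype(np.float32)))
print('openvial',plane("w2",(145+645/2.9,30+422/2.9),.056),tri([("w2",(145+645/2.9,30+422/2.9)),("scene0",(300+104/3.5,205+300/3.5))]))
print('dropper',tri([("w2",(290,261)),("scene0",(341,221))]))
for n,uv in dict(slot=(267.96,333.16),L=(341,324),s=(251.5,269.5),sq=(330,258.7)).items():
    p=plane("wrist0",uv,.027); print(n,p,proj("scene0",p),proj("side0",p))
E
```

```text
tA [171.9  67.6] [242.8  57.6] [148.4 463.1] | [453.4 282.7] [453.9 280.9] [7.  9.9]
    [0.5075 0.2918 0.1705] [np.float64(0.019793576365130773), np.float64(0.019793576365130863)] [0.4995 0.2865 0.075 ]
tB [189.1 100.3] [188.5 100.7] [15.6 20.9] | [437.1 273.6] [437.4 271.8] [ 6.7 10.2]
    [0.4439 0.2479 0.0789] [np.float64(0.00019981938799851136), np.float64(0.0001998193879986057)] [0.4425 0.2477 0.075 ]
sq [272.9  77.6] [271.3  76.4] [32.6 37. ] | [410.  301.3] [409.8 300.6] [14.2 17.9]
    [0.528  0.2688 0.0865] [np.float64(0.0008759350519315558), np.float64(0.0008759350519316413)] [0.5271 0.2694 0.085 ]
vi [375.3  75.2] [374.3  74.4] [21.  23.6] | [363.4 335.6] [363.3 335.6] [10.7 11.7]
    [0.6261 0.2714 0.0691] [np.float64(0.0006357310495964354), np.float64(0.0006357310495963832)] [0.6257 0.2719 0.069 ]
ro [196.7 182.4] [ 82.5 159.4] [162.2 199.5] | [410.3 239.3] [409.8 238.1] [10.9 15.9]
    [0.5438 0.2509 0.3066] [np.float64(0.03551612361923008), np.float64(0.0355161236192299)] [0.3305 0.1911 0.085 ]
[[0.5348 0.2968]
 [0.5594 0.2606]
 [0.5227 0.2396]
 [0.4998 0.2745]] [0.5292 0.2679] ((529.6023559570312, 267.56982421875), (42.17646408081055, 44.249671936035156), 33.21413803100586)
openvial [0.6255 0.1669 0.056 ] (array([0.6252, 0.1674, 0.0578]), [np.float64(5.068092799982881e-05), np.float64(5.0680927999698315e-05)])
dropper (array([0.5413, 0.0808, 0.107 ]), [np.float64(0.005300248154599538), np.float64(0.005300248154599521)])
slot [ 0.5006 -0.2204  0.027 ] [288.4591 158.3084] [369.7165 275.558 ]
L [ 0.5992 -0.2051  0.027 ] [255.9136 175.8246] [398.5426 251.5153]
s [ 0.4856 -0.1221  0.027 ] [313.3875 179.2236] [331.0488 252.2816]
sq [ 0.5837 -0.1068  0.027 ] [280.4449 198.6902] [360.5817 231.2292]
```

```bash
python3 - <<'E'
from cap import *
W={k:(145+(x+.5)/2.9,30+(y+.5)/2.9) for k,(x,y) in dict(tA=(78,109),tB=(128,204),sq=(371,138),vi=(668,131),ro=(150,442)).items()}
S={k:(300+x/3.5,205+y/3.5) for k,(x,y) in dict(tA=(480,240),tB=(537,272),sq=(385,337),vi=(222,457),ro=(386,120)).items()}
S={k:(300+x/3.5,205+y/3.5) for k,(x,y) in dict(tA=(537,272),tB=(480,240),sq=(385,337),vi=(222,457),ro=(386,120)).items()}
P={}
for k in W:
    z=dict(t=.075,s=.085,v=.069,r=.085)[k[0]]
    P[k]=plane("w2",W[k],z);print(k,P[k],plane("scene0",S[k],z),*tri([("w2",W[k]),("scene0",S[k])]))
d=P["tA"]-P["tB"];print('twin',(P["tA"]+P["tB"])/2,np.linalg.norm(d),np.degrees(np.arctan2(d[1],d[0])))
# round body shoulder / base circle check in w2? body edge
E
```

```text
tA [0.431  0.2777 0.075 ] [0.4324 0.2788 0.075 ] [0.4296 0.2778 0.0712] [np.float64(0.0003245699852576919), np.float64(0.00032456998525775323)]
tB [0.4433 0.2479 0.075 ] [0.4442 0.2492 0.075 ] [0.4417 0.2478 0.071 ] [np.float64(2.606498134732758e-05), np.float64(2.6064981347393684e-05)]
sq [0.5287 0.2683 0.085 ] [0.5284 0.2689 0.085 ] [0.5284 0.2685 0.0846] [np.float64(0.000343663249266143), np.float64(0.00034366324926613445)]
vi [0.627  0.2711 0.069 ] [0.6263 0.271  0.069 ] [0.6267 0.2712 0.07  ] [np.float64(0.0001740829892787736), np.float64(0.00017408298927878193)]
ro [0.4439 0.1667 0.085 ] [0.4413 0.1681 0.085 ] [0.4441 0.1685 0.0879] [np.float64(0.0014090402945224451), np.float64(0.001409040294522433)]
twin [0.4372 0.2628 0.075 ] 0.03229229856099522 112.4889554734796
```

Positions from two views agree within about 3 mm and heights match the text. I'll start with the round bottle: move over it, then descend.

Emit:
apply_moves(
  dp=[
    [0,-0.032,0],
    [0,-0.035,0],
    [0,-0.035,0],
    [-0.002,-0.03,0],
    [0,0,0.03],
    [0,0,0.03],
    [0,0,0.03],
    [0,0,0.03],
    [0,0,0],
    [0,0,0],
  ],
  rotation=[
    [0,0,0],
    [0,0,0],
    [0,0,0],
    [0,0,0],
    [0,0,0],
    [0,0,0],
    [0,0,0],
    [0,0,0],
    [0,0,0],
    [0,0,0],
  ],
  fingers=0.085,
)

```text
t: 2.08
ee_pos: [0.442, 0.1669, 0.1574]
eef_rot: [-0.001, 0.708, 0.707, -0.002]
wrist_force: [0.3, -0.4, 0.1]
finger_gap: 0.0851
```

```bash
python3 - <<'E'
from h import *
s=snap("wrist","w3");print(s["t"],s["ee_pos"],s["eef_rot"],s["q"])
E
```

```text
2.0833 [0.442  0.1669 0.1574] [-0.0011  0.7077  0.7065 -0.0015] [ 0.1046 -0.0148  1.9679 -0.0002  1.1922  0.1063]
```

View pics/w3.png

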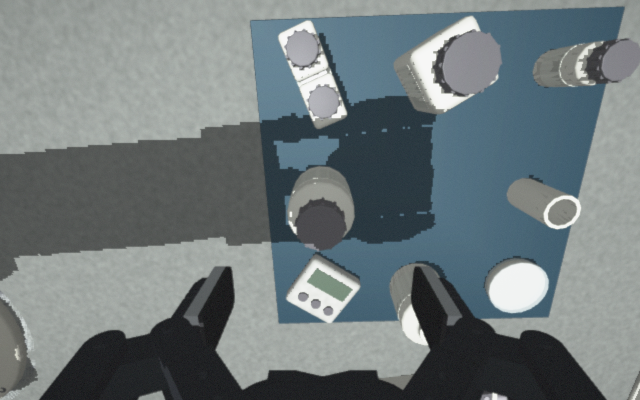

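The bottle cap at (320,224) is centred between the jaws. I'll refine from this view.

```bash
python3 - <<'E'
from cap import *
for n,uv,z in [("round",(320,224),.085),("tA",(301.5,49),.075),("tB",(324,101.5),.075),("sq",(471,63),.085),("vial",(620,61),.069),("open",(561,211),.056)]:
    print(n,plane("w3",uv,z))
print(tri([("w3",(320,224)),("scene0",(410.3,239.3)),("w2",(196.9,182.6))]))
P=np.array([plane("w3",u,.075) for u in [(301.5,49),(324,101.5)]]);d=P[0]-P[1];print(P.mean(0),np.degrees(np.arctan2(d[1],d[0])),np.linalg.norm(d))
E
```

```text
round [0.4403 0.169  0.085 ]
tA [0.4296 0.2776 0.075 ]
tB [0.443  0.2479 0.075 ]
sq [0.5272 0.269  0.085 ]
vial [0.6256 0.2712 0.069 ]
open [0.624  0.1675 0.056 ]
(array([0.4406, 0.1665, 0.0813]), [np.float64(0.0008997552445428112), np.float64(0.0014680030941290904), np.float64(0.0019217144546067617)])
[0.4363 0.2628 0.075 ] 114.22042735664333 0.032647871553755814
```

Emit:
apply_moves(
  dp=[
    [0.001,0,0.03],
    [0,0,0.03],
    [0,0,0.03],
    [0,0,0.024],
    [0,0,0],
    [0,0,0],
  ],
  rotation=[
    [0,0,0],
    [0,0,0],
    [0,0,0],
    [0,0,0],
    [0,0,0],
    [0,0,0],
  ],
)

```text
t: 2.63
ee_pos: [0.4441, 0.1689, 0.0456]
eef_rot: [0.0, 0.707, 0.707, 0.0]
wrist_force: [0.1, 0.4, 0.9]
finger_gap: 0.0854
```

Emit:
apply_moves(
  dp=[
    [0,0,0],
    [0,0,0],
    [0,0,0],
    [0,0,0],
    [0,0,0],
    [0,0,0],
    [0,0,0],
    [0,0,0],
  ],
  rotation=[
    [0,0,0],
    [0,0,0],
    [0,0,0],
    [0,0,0],
    [0,0,0],
    [0,0,0],
    [0,0,0],
    [0,0,0],
  ],
  fingers=0.03,
)

```text
t: 3.3
ee_pos: [0.4451, 0.1693, 0.047]
eef_rot: [0.001, 0.707, 0.707, 0.002]
wrist_force: [-2.0, -0.4, 9.5]
finger_gap: 0.0501
```

Emit:
apply_moves(
  dp=[
    [0,0,-0.01],
    [0,0,-0.02],
    [0,0,-0.025],
    [0,0,-0.025],
    [0,0,-0.025],
    [0,0,-0.025],
    [0,0,0],
    [0,0,0],
  ],
  rotation=[
    [0,0,0],
    [0,0,0],
    [0,0,0],
    [0,0,0],
    [0,0,0],
    [0,0,0],
    [0,0,0],
    [0,0,0],
  ],
)

```text
t: 3.97
ee_pos: [0.4443, 0.1692, 0.1768]
eef_rot: [0.002, 0.707, 0.707, 0.002]
wrist_force: [-0.2, -0.0, -1.7]
finger_gap: 0.0504
```

```bash
python3 - <<'E'
from h import *
s=snap("scene","s1");print(s["t"],s["ee_pos"],s["eef_rot"],s["q"],s["finger_gap"],s["wrist_force"])
im,_,_=load("s1");cv2.imwrite("pics/s1z.png",cv2.resize(im[130:380,230:520],None,fx=2.3,fy=2.3))
E
```

```text
3.9667 [0.4443 0.1692 0.1768] [0.0016 0.7071 0.7072 0.002 ] [ 0.1089 -0.0384  1.9494 -0.      1.2254  0.1087] 0.05041288169825869 [-0.2054 -0.0052 -1.664 ]
```

View pics/s1z.png

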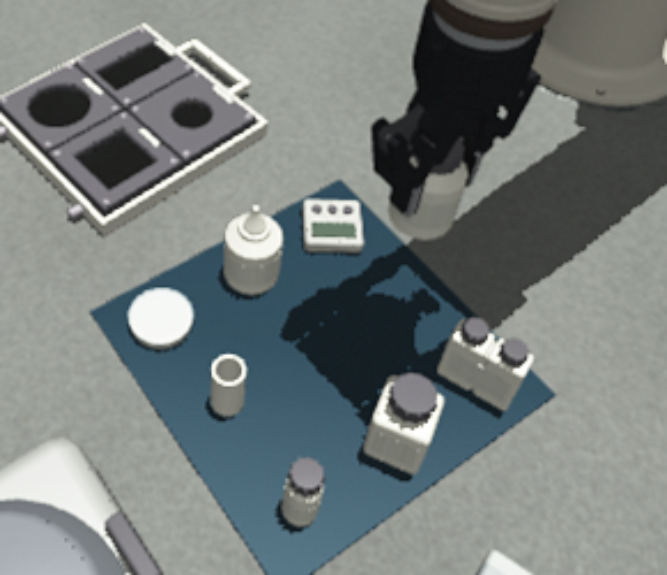

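The bottle is held upright. The tray is now unobstructed in the scene view, so I'll cross-check the wells.

```bash
python3 - <<'E'
from h import *
im,_,_=load("s1"); g=cv2.cvtColor(im,cv2.COLOR_BGR2GRAY)
m=(g<50).astype(np.uint8)*255; m[:, :215]=0;m[:,350:]=0;m[:130]=0;m[230:]=0
cs,_=cv2.findContours(m,cv2.RETR_EXTERNAL,cv2.CHAIN_APPROX_NONE)
W=dict(slot=(267.96,333.16),L=(341,324),s=(251.5,269.5),sq=(330,258.7))
for c in cs:
    if cv2.contourArea(c)<150: continue
    r=cv2.minAreaRect(c); M=cv2.moments(c); uv=(M['m10']/M['m00'],M['m01']/M['m00'])
    n=min(W,key=lambda n:np.linalg.norm(proj("s1",plane("wrist0",W[n],.027))-uv))
    pts=np.array([plane("s1",p[0],0.027)[:2] for p in c],np.float32)*1000
    print(n,np.round(uv,1),cv2.minAreaRect(pts),plane("wrist0",W[n],.027),*tri([("s1",uv),("wrist0",W[n])]))
E
```

```text
sq [279.8 199. ] ((584.9393310546875, -107.7154541015625), (57.32584762573242, 56.86781692504883), 8.57381820678711) [ 0.5837 -0.1068  0.027 ] [ 0.584  -0.1091  0.0235] [np.float64(0.00041172969768627497), np.float64(0.0004117296976863939)]
L [255.4 175.9] ((600.1717529296875, -205.64453125), (56.0893440246582, 61.177490234375), 58.71056365966797) [ 0.5992 -0.2051  0.027 ] [ 0.5994 -0.2077  0.0244] [np.float64(0.0003010920137397022), np.float64(0.0003010920137397696)]
slot [288.1 158.5] ((501.0997619628906, -220.70559692382812), (76.6041488647461, 35.95843505859375), 8.525458335876465) [ 0.5006 -0.2204  0.027 ] [ 0.4998 -0.2243  0.0228] [np.float64(0.00010423257106149566), np.float64(0.00010423257106141915)]
```

Emit:
apply_moves(
  dp=[
    [-0.015,0.006,0],
    [-0.03,0.013,0],
    [-0.035,0.014,0],
    [-0.035,0.014,0],
    [-0.035,0.014,0],
    [-0.035,0.014,0],
    [-0.035,0.014,0],
    [-0.035,0.014,0],
    [-0.035,0.014,0],
    [-0.03,0.014,0],
    [-0.03,0.014,0],
    [-0.02,0.01,0],
  ],
  rotation=[
    [0,0,0],
    [0,0,0],
    [0,0,0],
    [0,0,0],
    [0,0,0],
    [0,0,0],
    [0,0,0],
    [0,0,0],
    [0,0,0],
    [0,0,0],
    [0,0,0],
    [0,0,0],
  ],
)

```text
t: 5.02
ee_pos: [0.5975, -0.2035, 0.1722]
eef_rot: [-0.001, 0.708, 0.706, -0.001]
wrist_force: [0.9, -0.3, 0.4]
finger_gap: 0.0502
```

Emit:
apply_moves(
  dp=[
    [0,0,0],
    [0,0,0],
    [0,0,0],
  ],
  rotation=[
    [0,0,0],
    [0,0,0],
    [0,0,0],
  ],
)

```text
t: 5.27
ee_pos: [0.5969, -0.1999, 0.1727]
eef_rot: [-0.002, 0.707, 0.707, -0.0]
wrist_force: [0.7, 0.9, -0.6]
finger_gap: 0.0502
```

Emit:
apply_moves(
  dp=[
    [-0.005,0.003,0.025],
    [0,0,0.025],
    [0,0,0.025],
    [0,0,0.023],
    [0,0,0],
    [0,0,0],
    [0,0,0],
  ],
  rotation=[
    [0,0,0],
    [0,0,0],
    [0,0,0],
    [0,0,0],
    [0,0,0],
    [0,0,0],
    [0,0,0],
  ],
)

```text
t: 5.85
ee_pos: [0.6016, -0.2056, 0.0778]
eef_rot: [0.001, 0.707, 0.707, 0.0]
wrist_force: [-0.1, -0.8, 0.0]
finger_gap: 0.0504
```

```bash
python3 - <<'E'
from h import *
s=snap("wrist","w4");snap("side","d4");s=snap("scene","s4");print(s["t"],s["ee_pos"],s["eef_rot"],s["q"],s["finger_gap"],s["wrist_force"])
a=load("d4")[0][190:330,270:460];b=load("s4")[0][120:240,200:360]
cv2.imwrite("pics/c4.png",np.hstack([cv2.resize(a,(400,300)),cv2.resize(b,(400,300))]))
E
```

```text
5.95 [ 0.6023 -0.2064  0.0788] [0.0019 0.7069 0.7073 0.0005] [-0.5196  0.4845  1.544   0.      1.1092 -0.52  ] 0.050020689072362255 [ 0.4086  0.2211 -1.4579]
```

View pics/c4.png

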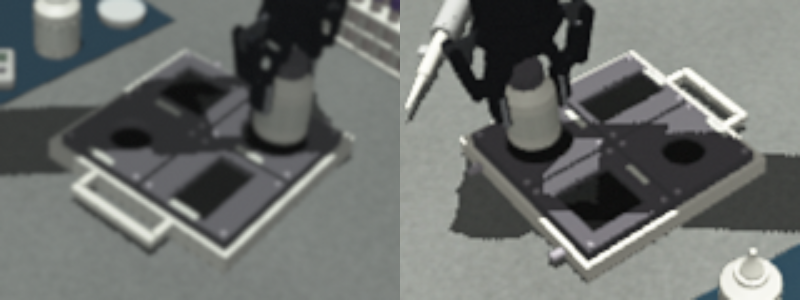

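View pics/w4.png

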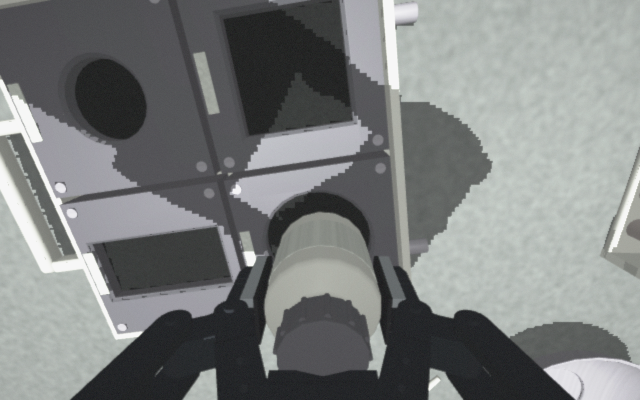

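Both views show the bottle centred over the large well. I'll lower and release.

Emit:
apply_moves(
  dp=[
    [0,0,0.006],
    [0,0,0.006],
    [0,0,0.004],
    [0,0,0.001],
    [0,0,0],
    [0,0,0],
  ],
  rotation=[
    [0,0,0],
    [0,0,0],
    [0,0,0],
    [0,0,0],
    [0,0,0],
    [0,0,0],
  ],
)

```text
t: 6.5
ee_pos: [0.6011, -0.2062, 0.0611]
eef_rot: [-0.0, 0.707, 0.707, -0.0]
wrist_force: [-6.7, 2.5, 13.0]
finger_gap: 0.0502
```

Contact force of 13 N shows it is on the floor of the well. I'll open.

Emit:
apply_moves(
  dp=[
    [0,0,0],
    [0,0,0],
    [0,0,0],
    [0,0,0],
    [0,0,0],
  ],
  rotation=[
    [0,0,0],
    [0,0,0],
    [0,0,0],
    [0,0,0],
    [0,0,0],
  ],
  fingers=0.085,
)

```text
t: 6.92
ee_pos: [0.6008, -0.2059, 0.0589]
eef_rot: [-0.0, 0.707, 0.707, -0.0]
wrist_force: [-0.3, -0.6, 0.3]
finger_gap: 0.0851
```

Emit:
apply_moves(
  dp=[
    [0,0,-0.015],
    [0,0,-0.025],
    [0,0,-0.03],
    [0,0,-0.03],
    [0,0,-0.03],
    [0,0,-0.03],
    [0,0,-0.02],
    [0,0,0],
  ],
  rotation=[
    [0,0,0],
    [0,0,0],
    [0,0,0],
    [0,0,0],
    [0,0,0],
    [0,0,0],
    [0,0,0],
    [0,0,0],
  ],
)

```text
t: 7.58
ee_pos: [0.6034, -0.2073, 0.2456]
eef_rot: [0.005, 0.707, 0.707, 0.001]
wrist_force: [0.7, -0.0, 0.9]
finger_gap: 0.0851
```

```bash
python3 - <<'E'
from h import *
s=snap("wrist","w5");print(s["t"],s["ee_pos"],s["eef_rot"],s["q"],s["finger_gap"],s["wrist_force"])
E
```

```text
7.5833 [ 0.6034 -0.2073  0.2456] [0.005  0.7071 0.7071 0.0014] [-0.52    0.314   1.4189  0.      1.3983 -0.5201] 0.08507949907778471 [ 0.7477 -0.0295  0.9181]
```

View pics/w5.png

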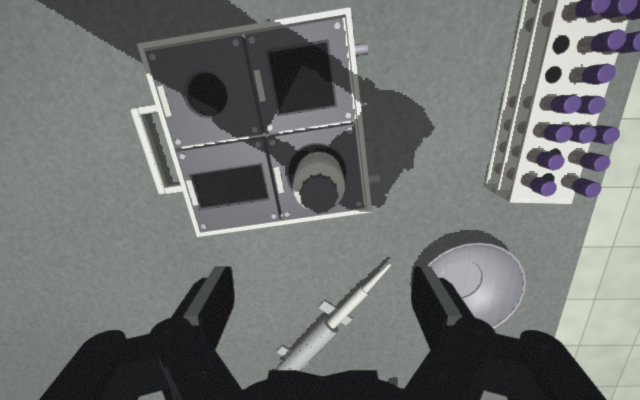

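The round bottle stands in the large well (cap near (320,193)). Next is the square bottle.

```bash
python3 - <<'E'
from h import *
for n,uv in dict(s=(207,93.5),sq=(302,77),slot=(231,187)).items(): print(n,plane("w5",uv,.027))
print(plane("w5",(320,193),.099))
E
```

```text
s [ 0.4872 -0.1227  0.027 ]
sq [ 0.5848 -0.107   0.027 ]
slot [ 0.5022 -0.2225  0.027 ]
[ 0.6027 -0.2071  0.099 ]
```

Emit:
apply_moves(
  dp=[
    [0.016,-0.003,0],
    [0.032,-0.005,0],
    [0.04,-0.006,0],
    [0.04,-0.007,0],
    [0.04,-0.007,0],
    [0.04,-0.007,0],
    [0.04,-0.007,0],
    [0.04,-0.007,0],
    [0.04,-0.007,0],
    [0.04,-0.007,0],
    [0.04,-0.007,0],
    [0.03,-0.005,0],
  ],
  rotation=[
    [0,0,0],
    [0,0,0],
    [0,0,0],
    [0,0,0],
    [0,0,0],
    [0,0,0],
    [0,0,0],
    [0,0,0],
    [0,0,0],
    [0,0,0],
    [0,0,0],
    [0,0,0],
  ],
)

```text
t: 8.63
ee_pos: [0.523, 0.2353, 0.2369]
eef_rot: [-0.002, 0.706, 0.708, -0.001]
wrist_force: [0.3, -0.7, -0.3]
finger_gap: 0.0851
```

Emit:
apply_moves(
  dp=[
    [0.02,0,0],
    [0.018,0,0],
    [0,0,0],
    [0,0,0],
    [0,0,0],
    [0,0,0],
    [0,0,0],
    [0,0,0],
    [0,0,0],
    [0,0,0],
    [0,0,0],
    [0,0,0],
  ],
  rotation=[
    [0,0,0],
    [0,0,0],
    [0,0,0.11],
    [0,0,0.11],
    [0,0,0.11],
    [0,0,0.11],
    [0,0,0.11],
    [0,0,0.11],
    [0,0,0.11],
    [0,0,0.11],
    [0,0,0.11],
    [0,0,0],
  ],
)

```text
t: 9.63
ee_pos: [0.5242, 0.2702, 0.2368]
eef_rot: [-0.0, 0.958, 0.285, -0.002]
wrist_force: [0.1, -0.7, 0.1]
finger_gap: 0.0854
```

Emit:
apply_moves(
  dp=[
    [0,0,0.02],
    [0,0,0.02],
    [0,0,0.02],
    [0,0,0],
    [0,0,0],
    [0,0,0],
  ],
  rotation=[
    [0,0,0],
    [0,0,0],
    [0,0,0],
    [0,0,0],
    [0,0,0],
    [0,0,0],
  ],
)

```text
t: 10.13
ee_pos: [0.526, 0.2703, 0.1798]
eef_rot: [-0.0, 0.958, 0.287, 0.0]
wrist_force: [0.2, 0.9, -0.0]
finger_gap: 0.0848
```

```bash
python3 - <<'E'
from h import *
s=snap("wrist","w6");print(s["t"],s["ee_pos"],s["eef_rot"],s["q"],s["finger_gap"],s["wrist_force"])
q=s["eef_rot"];M=R.from_quat([q[1],q[2],q[3],q[0]]).as_matrix();print(M)
E
```

```text
10.1333 [0.526  0.2703 0.1798] [-0.      0.9579  0.2871  0.0002] [0.2705 0.2588 1.6196 0.0001 1.2628 1.2589] 0.08484875544895903 [ 0.224   0.9056 -0.0169]
[[ 0.8352  0.55    0.0003]
 [ 0.55   -0.8352  0.0002]
 [ 0.0003  0.     -1.    ]]
```

View pics/w6.png

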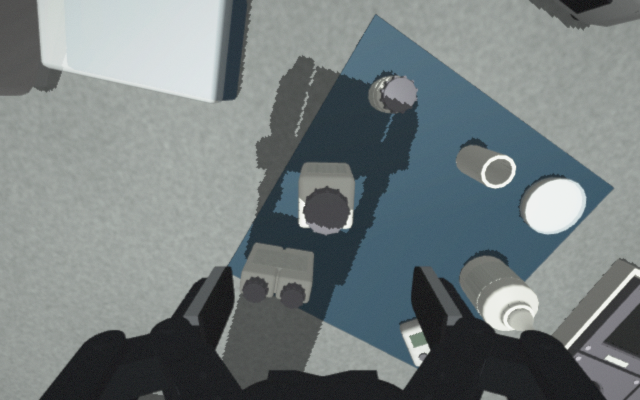

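The square bottle (cap (326,209)) is square-on to the jaws, and the twin pack (277,275) is clear to the side. I'll compute the offsets.

```bash
python3 - <<'E'
from h import *
o,K,wc=load("w6")
tcp=np.array([.526,.2703]);X=np.array([.8352,.55]);Y=np.array([.55,-.8352])
for n,uv,z in [("sq",(326,209),.085),("vial",(400,94),.069),("open",(498,171),.056)]:
    p=plane("w6",uv,z); print(n,p,(p[:2]-tcp)@X,(p[:2]-tcp)@Y)
# side edges of the square top at z=.063
a=[plane("w6",u,.063)[:2] for u in [(301,170),(299,228),(353,168),(354,230)]]
for p in a: print((p-tcp)@X,(p-tcp)@Y)
E
```

```text
sq [0.5308 0.271  0.085 ] 0.004379188528697165 0.0020102134072343685
vial [0.6269 0.2719 0.069 ] 0.08509966080368261 0.0541667084466265
open [0.6255 0.1671 0.056 ] 0.026375435178904283 0.1409458910778277
0.028821307823167507 -0.017443450645114315
-0.02064617188352371 -0.020216016191712476
0.030423147269567404 0.023241294658249555
-0.022455339223492615 0.02576358370457362
```

Emit:
apply_moves(
  dp=[
    [0.004,0.002,0.025],
    [0,0,0.03],
    [0,0,0.03],
    [0,0,0.03],
    [0,0,0.02],
    [0,0,0],
    [0,0,0],
    [0,0,0],
  ],
  rotation=[
    [0,0,0],
    [0,0,0],
    [0,0,0],
    [0,0,0],
    [0,0,0],
    [0,0,0],
    [0,0,0],
    [0,0,0],
  ],
)

```text
t: 10.85
ee_pos: [0.5323, 0.2711, 0.0468]
eef_rot: [0.0, 0.958, 0.287, 0.002]
wrist_force: [0.1, -0.7, 0.5]
finger_gap: 0.0847
```

Emit:
apply_moves(
  dp=[
    [0,0,0],
    [0,0,0],
    [0,0,0],
    [0,0,0],
    [0,0,0],
    [0,0,0],
    [0,0,0],
    [0,0,0],
  ],
  rotation=[
    [0,0,0],
    [0,0,0],
    [0,0,0],
    [0,0,0],
    [0,0,0],
    [0,0,0],
    [0,0,0],
    [0,0,0],
  ],
  fingers=0.025,
)

```text
t: 11.52
ee_pos: [0.5316, 0.2709, 0.0459]
eef_rot: [-0.0, 0.958, 0.286, 0.001]
wrist_force: [-0.3, 0.4, 7.4]
finger_gap: 0.0458
```

Emit:
apply_moves(
  dp=[
    [0,0,-0.01],
    [0,0,-0.02],
    [0,0,-0.025],
    [0,0,-0.025],
    [0,0,-0.025],
    [0,0,-0.025],
    [0,0,0],
    [0,0,0],
  ],
  rotation=[
    [0,0,0],
    [0,0,0],
    [0,0,0],
    [0,0,0],
    [0,0,0],
    [0,0,0],
    [0,0,0],
    [0,0,0],
  ],
)

```text
t: 12.18
ee_pos: [0.5313, 0.2708, 0.1762]
eef_rot: [0.0, 0.958, 0.286, 0.002]
wrist_force: [-0.4, -0.1, -1.6]
finger_gap: 0.045
```

```bash
python3 - <<'E'
from h import *
s=snap("scene","s7");print(s["t"],s["ee_pos"],s["eef_rot"],s["q"],s["finger_gap"],s["wrist_force"])
im,_,_=load("s7");cv2.imwrite("pics/s7z.png",cv2.resize(im[130:380,230:520],None,fx=2.3,fy=2.3))
E
```

```text
12.1833 [0.5313 0.2708 0.1762] [0.0001 0.9581 0.2864 0.0017] [ 0.2689  0.2726  1.6106 -0.      1.255   1.2589] 0.04502901307330436 [-0.4051 -0.1255 -1.5826]
```

View pics/s7z.png

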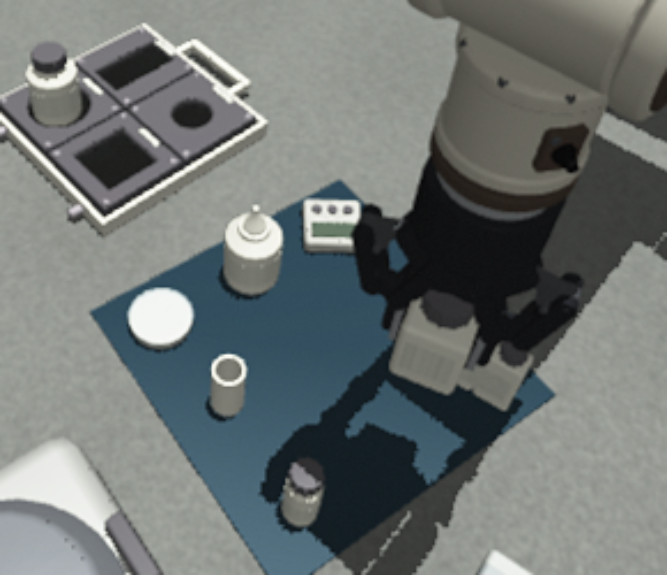

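Held upright. I'll rotate to the tray's yaw, then carry it across.

Emit:
apply_moves(
  dp=[
    [0,0,0],
    [0,0,0],
    [0,0,0],
    [0,0,0],
    [0,0,0],
    [0,0,0],
  ],
  rotation=[
    [0,0,0.1],
    [0,0,0.11],
    [0,0,0.11],
    [0,0,0.108],
    [0,0,0],
    [0,0,0],
  ],
)

```text
t: 12.73
ee_pos: [0.5293, 0.2702, 0.1724]
eef_rot: [0.0, 0.997, 0.078, -0.002]
wrist_force: [-0.8, -0.1, 0.0]
finger_gap: 0.0456
```

Emit:
apply_moves(
  dp=[
    [0,0.015,0],
    [0,0.03,0],
    [0,0.038,0],
    [-0.001,0.038,0],
    [0,0.038,0],
    [-0.001,0.038,0],
    [0,0.038,0],
    [-0.001,0.038,0],
    [0,0.038,0],
    [-0.001,0.035,0],
    [0,0.022,0],
    [0,0.014,0],
  ],
  rotation=[
    [0,0,0],
    [0,0,0],
    [0,0,0],
    [0,0,0],
    [0,0,0],
    [0,0,0],
    [0,0,0],
    [0,0,0],
    [0,0,0],
    [0,0,0],
    [0,0,0],
    [0,0,0],
  ],
)

```text
t: 13.73
ee_pos: [0.5843, -0.1104, 0.1735]
eef_rot: [0.0, 0.997, 0.076, -0.001]
wrist_force: [0.5, 0.0, -0.9]
finger_gap: 0.0452
```

Emit:
apply_moves(
  dp=[
    [0,0,0.015],
    [0,0,0.02],
    [0,0,0],
    [0,0,0],
    [0,0,0],
  ],
  rotation=[
    [0,0,0],
    [0,0,0],
    [0,0,0],
    [0,0,0],
    [0,0,0],
  ],
)

```text
t: 14.15
ee_pos: [0.5848, -0.1071, 0.1398]
eef_rot: [-0.0, 0.997, 0.077, 0.0]
wrist_force: [-0.2, -0.1, -0.6]
finger_gap: 0.0453
```

```bash
cat > off.py <<'E'
import sys
from h import *
tag=sys.argv[1]; tgt=np.array([float(x) for x in sys.argv[2:5]])
s=snap("wrist",tag);q=s["eef_rot"];M=R.from_quat([q[1],q[2],q[3],q[0]]).as_matrix()
print(s["t"],s["ee_pos"],"jawdeg",np.degrees(np.arctan2(M[1,1],M[0,1])),"tilt",np.degrees(np.arccos(-M[2,2])),"q",s["q"],s["finger_gap"],s["wrist_force"])
print("tool shift to target",M.T@(tgt-s["ee_pos"]))
E
python3 off.py w8 .5847 -.1073 .060
```

```text
14.15 [ 0.5848 -0.1071  0.1398] jawdeg -81.1531207058558 tilt 0.01190455476456134 q [-0.3843  0.311   1.6402  0.0002  1.1903  1.0321] 0.04526406664852135 [-0.2334 -0.1121 -0.579 ]
tool shift to target [-0.0002  0.0002  0.0798]
```

View pics/w8.png

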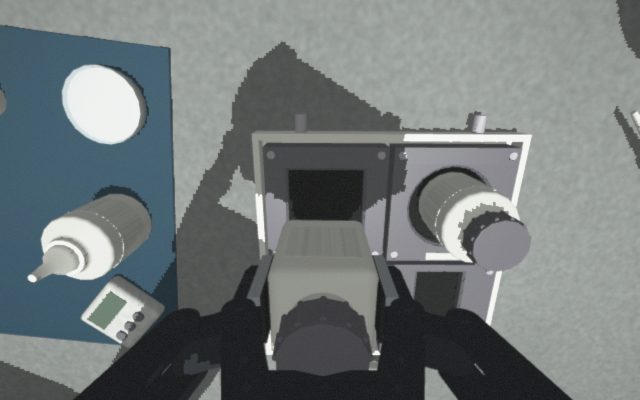

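The bottle is aligned with the square well (326,195). I'll lower it.

Emit:
apply_moves(
  dp=[
    [0,0,0.02],
    [0,0,0.022],
    [0,0,0.015],
    [0,0,0.01],
    [0,0,0.007],
    [0,0,0.004],
    [0,0,0.001],
    [0,0,0],
    [0,0,0],
  ],
  rotation=[
    [0,0,0],
    [0,0,0],
    [0,0,0],
    [0,0,0],
    [0,0,0],
    [0,0,0],
    [0,0,0],
    [0,0,0],
    [0,0,0],
  ],
)

```text
t: 14.95
ee_pos: [0.5854, -0.1079, 0.0614]
eef_rot: [0.0, 0.997, 0.076, 0.001]
wrist_force: [0.3, 0.4, -0.9]
finger_gap: 0.0451
```

Emit:
apply_moves(
  dp=[
    [0,0,0.0015],
    [0,0,0.001],
    [0,0,0],
    [0,0,0],
  ],
  rotation=[
    [0,0,0],
    [0,0,0],
    [0,0,0],
    [0,0,0],
  ],
)

```text
t: 15.28
ee_pos: [0.5857, -0.1081, 0.0599]
eef_rot: [0.001, 0.997, 0.076, 0.001]
wrist_force: [-3.2, 0.3, 7.4]
finger_gap: 0.0452
```

Emit:
apply_moves(
  dp=[
    [0,0,0],
    [0,0,0],
    [0,0,0],
    [0,0,0],
    [0,0,0],
    [0,0,-0.015],
    [0,0,-0.025],
    [0,0,-0.03],
    [0,0,-0.03],
    [0,0,-0.03],
    [0,0,-0.03],
    [0,0,0],
  ],
  rotation=[
    [0,0,0],
    [0,0,0],
    [0,0,0],
    [0,0,0],
    [0,0,0],
    [0,0,0],
    [0,0,0],
    [0,0,0],
    [0,0,0],
    [0,0,0],
    [0,0,0],
    [0,0,0],
  ],
  fingers=0.085,
)

```text
t: 16.28
ee_pos: [0.588, -0.1089, 0.2255]
eef_rot: [0.003, 0.997, 0.076, 0.006]
wrist_force: [0.6, -0.3, 0.5]
finger_gap: 0.0848
```

Emit:
apply_moves(
  dp=[
    [-0.004,-0.015,0],
    [-0.006,-0.03,0],
    [-0.008,-0.035,0],
    [-0.008,-0.035,0],
    [-0.008,-0.035,0],
    [-0.008,-0.035,0],
    [-0.008,-0.035,0],
    [-0.008,-0.035,0],
    [-0.008,-0.035,0],
    [-0.008,-0.035,0],
    [-0.008,-0.035,0],
    [-0.008,-0.03,0],
  ],
  rotation=[
    [0,0,0],
    [0,0,0],
    [0,0,0],
    [0,0,0],
    [0,0,0],
    [0,0,0],
    [0,0,0],
    [0,0,0],
    [0,0,0],
    [0,0,0],
    [0,0,0],
    [0,0,0],
  ],
)

```text
t: 17.28
ee_pos: [0.4351, 0.266, 0.2175]
eef_rot: [-0.0, 0.997, 0.077, -0.0]
wrist_force: [0.8, -0.0, -0.0]
finger_gap: 0.085
```

Emit:
apply_moves(
  dp=[
    [0,0,0],
    [0,0,0],
    [0,0,0],
    [0,0,0],
    [0,0,0],
    [0,0,0],
    [0,0,0],
    [0,0,0],
    [0,0,0],
    [0,0,0],
    [0,0,0],
    [0,0,0],
  ],
  rotation=[
    [0,0,-0.1],
    [0,0,-0.12],
    [0,0,-0.12],
    [0,0,-0.12],
    [0,0,-0.12],
    [0,0,-0.12],
    [0,0,-0.12],
    [0,0,-0.12],
    [0,0,-0.12],
    [0,0,-0.12],
    [0,0,-0.12],
    [0,0,-0.12],
  ],
)

```text
t: 18.28
ee_pos: [0.4361, 0.264, 0.2172]
eef_rot: [-0.0, 0.704, 0.71, -0.0]
wrist_force: [0.0, -0.8, 0.3]
finger_gap: 0.0852
```

Emit:
apply_moves(
  dp=[
    [0,0,0],
    [0,0,0],
    [0,0,0],
    [0,0,0],
    [0,0,0],
    [0,0,0],
  ],
  rotation=[
    [0,0,-0.12],
    [0,0,-0.12],
    [0,0,-0.12],
    [0,0,-0.04],
    [0,0,0],
    [0,0,0],
  ],
)

```text
t: 18.78
ee_pos: [0.4361, 0.2641, 0.2174]
eef_rot: [-0.0, 0.552, 0.834, -0.0]
wrist_force: [0.0, 0.9, 0.4]
finger_gap: 0.085
```

```bash
python3 off.py w9 .4365 .263 .045
```

```text
18.7833 [0.4361 0.2641 0.2174] jawdeg 22.948850780003482 tilt 0.028124156252914284 q [ 0.307   0.0148  1.8125 -0.      1.3148 -0.0935] 0.08499497015360845 [0.0088 0.9192 0.3547]
tool shift to target [-0.0011  0.      0.1724]
```

View pics/w9.png

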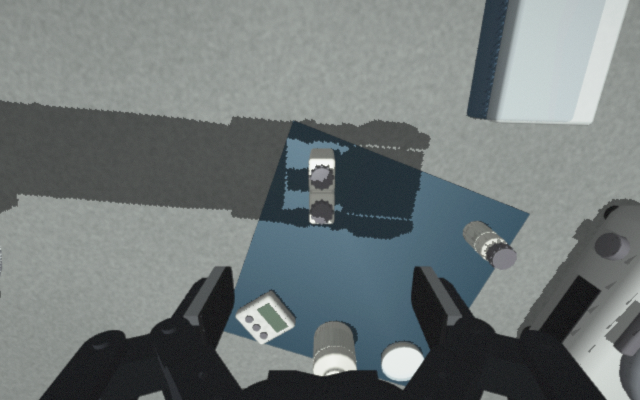

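The twin pack caps at (321,173) and (321,209) are centred between the jaws and aligned with them.

```bash
python3 - <<'E'
from h import *
a=np.radians(22.95);Y=np.array([np.cos(a),np.sin(a)]);X=np.array([-Y[1],Y[0]]);t=np.array([.4361,.2641])
for uv in [(321,173.5),(321,209)]:
    p=plane("w9",uv,.075);print(p,(p[:2]-t)@X,(p[:2]-t)@Y)
E
```

```text
[0.4277 0.2821 0.075 ] 0.019900121875100707 -0.0007389335585053967
[0.4404 0.2519 0.075 ] -0.012962180473824001 -0.0007872047522347543
```

Emit:
apply_moves(
  dp=[
    [0,0,0.025],
    [0,0,0.035],
    [0,0,0.035],
    [0,0,0.03],
    [0,0,0.025],
    [0,0,0.02],
    [0,0,0],
    [0,0,0],
    [0,0,0],
  ],
  rotation=[
    [0,0,0],
    [0,0,0],
    [0,0,0],
    [0,0,0],
    [0,0,0],
    [0,0,0],
    [0,0,0],
    [0,0,0],
    [0,0,0],
  ],
)

```text
t: 19.58
ee_pos: [0.4374, 0.2644, 0.0492]
eef_rot: [0.001, 0.552, 0.834, 0.001]
wrist_force: [-0.2, -1.1, 0.1]
finger_gap: 0.0852
```

Emit:
apply_moves(
  dp=[
    [0.002,0,0.002],
    [0,0,0],
    [0,0,0],
    [0,0,0],
    [0,0,0],
    [0,0,0],
    [0,0,0],
    [0,0,0],
    [0,0,0],
    [0,0,0],
    [0,0,0],
  ],
  rotation=[
    [0,0,0],
    [0,0,0],
    [0,0,0],
    [0,0,0],
    [0,0,0],
    [0,0,0],
    [0,0,0],
    [0,0,0],
    [0,0,0],
    [0,0,0],
    [0,0,0],
  ],
  fingers=0.008,
)

```text
t: 20.5
ee_pos: [0.4358, 0.2661, 0.0462]
eef_rot: [0.0, 0.552, 0.834, 0.0]
wrist_force: [-2.6, -0.0, 5.8]
finger_gap: 0.0237
```

Emit:
apply_moves(
  dp=[
    [0,0,-0.01],
    [0,0,-0.02],
    [0,0,-0.025],
    [0,0,-0.025],
    [0,0,-0.025],
    [0,0,-0.025],
    [0,0,0],
    [0,0,0],
  ],
  rotation=[
    [0,0,0],
    [0,0,0],
    [0,0,0],
    [0,0,0],
    [0,0,0],
    [0,0,0],
    [0,0,0],
    [0,0,0],
  ],
)

```text
t: 21.17
ee_pos: [0.4364, 0.2662, 0.1774]
eef_rot: [0.001, 0.552, 0.834, 0.001]
wrist_force: [0.5, 0.1, -2.0]
finger_gap: 0.0235
```

```bash
python3 off.py w10 .5013 -.2212 .061; python3 - <<'E'
from h import *
snap("scene","s10");snap("side","d10")
a=load("s10")[0][140:380,230:520];b=load("d10")[0][120:320,170:450]
cv2.imwrite("pics/c10.png",np.hstack([cv2.resize(a,(400,330)),cv2.resize(b,(400,330))]))
E
```

```text
21.1667 [0.4364 0.2662 0.1774] jawdeg 23.03139248435123 tilt 0.20278448413269476 q [ 0.311   0.0573  1.8517 -0.0001  1.2291 -0.091 ] 0.023523901245622383 [ 0.5257  0.1345 -2.0265]
tool shift to target [-0.4738 -0.1314  0.1162]
```

View pics/c10.png

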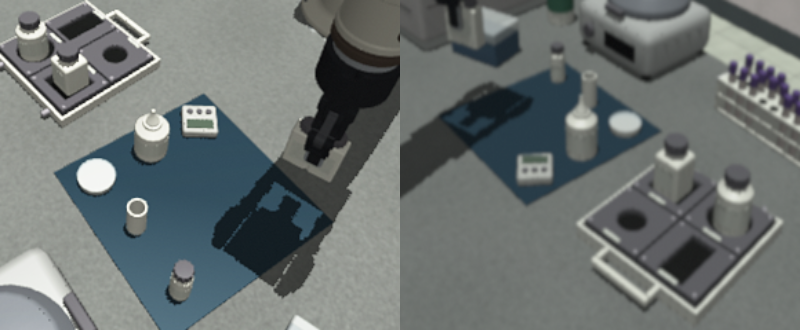

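View pics/w10.png

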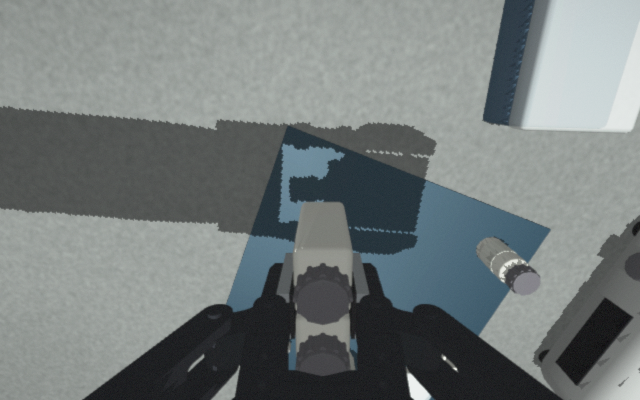

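The first two bottles stand in their wells and the twin pack is held upright. I'll turn it to the slot's direction and compute its offset in the jaws.

```bash
python3 - <<'E'
from h import *
a=np.radians(23.03);Y=np.array([np.cos(a),np.sin(a)]);X=np.array([-Y[1],Y[0]]);t=np.array([.4364,.2662])
for uv in [(323,300),(325,355)]:
    p=plane("w10",uv,.206);print(p,(p[:2]-t)@X,(p[:2]-t)@Y)
E
```

```text
[0.4314 0.28   0.206 ] 0.014685116282104548 0.0008129053376654137
[0.4421 0.257  0.206 ] -0.010714659130316481 0.0016089677468696323
```

Emit:
apply_moves(
  dp=[
    [0,0,0],
    [0,0,0],
    [0,0,0],
    [0,0,0],
    [0,0,0],
    [0,0,0],
    [0,0,0],
    [0,0,0],
    [0,0,0],
    [0,0,0],
    [0,0,0],
    [0,0,0],
  ],
  rotation=[
    [0,0,0.1],
    [0,0,0.12],
    [0,0,0.12],
    [0,0,0.12],
    [0,0,0.12],
    [0,0,0.12],
    [0,0,0.12],
    [0,0,0.12],
    [0,0,0.12],
    [0,0,0.12],
    [0,0,0.12],
    [0,0,0.12],
  ],
)

```text
t: 22.32
ee_pos: [0.4344, 0.2656, 0.1739]
eef_rot: [0.0, 0.963, 0.27, -0.002]
wrist_force: [-0.6, 0.5, -0.6]
finger_gap: 0.0232
```

Emit:
apply_moves(
  dp=[
    [0,0,0],
    [0,0,0],
    [0,0,0],
    [0,0,0],
    [0,0.015,0],
    [-0.001,0.03,0],
    [-0.001,0.035,0],
    [-0.001,0.035,0],
    [-0.001,0.035,0],
    [-0.001,0.035,0],
    [-0.001,0.035,0],
    [-0.001,0.035,0],
  ],
  rotation=[
    [0,0,0.12],
    [0,0,0.12],
    [0,0,0.12],
    [0,0,0.04],
    [0,0,0],
    [0,0,0],
    [0,0,0],
    [0,0,0],
    [0,0,0],
    [0,0,0],
    [0,0,0],
    [0,0,0],
  ],
)

```text
t: 23.32
ee_pos: [0.4662, 0.0114, 0.1742]
eef_rot: [-0.0, 0.997, 0.076, -0.001]
wrist_force: [1.0, 0.0, -0.8]
finger_gap: 0.0232
```

Emit:
apply_moves(
  dp=[
    [-0.001,0.035,0],
    [-0.001,0.035,0],
    [-0.001,0.035,0],
    [0,0.035,0],
    [0,0.035,0],
    [0,0.035,0],
    [0,0.018,0],
    [0,0.008,0],
    [0,0,0],
    [0,0,0],
    [0,0,0],
  ],
  rotation=[
    [0,0,0],
    [0,0,0],
    [0,0,0],
    [0,0,0],
    [0,0,0],
    [0,0,0],
    [0,0,0],
    [0,0,0],
    [0,0,0],
    [0,0,0],
    [0,0,0],
  ],
)

```text
t: 24.23
ee_pos: [0.5, -0.2191, 0.175]
eef_rot: [-0.001, 0.997, 0.077, -0.001]
wrist_force: [0.1, 0.7, -0.8]
finger_gap: 0.0231
```

```bash
python3 off.py w11 .5013 -.2212 .061
```

```text
24.2333 [ 0.5    -0.2191  0.175 ] jawdeg -81.167880492102 tilt 0.11495089772070885 q [-0.6348  0.1525  1.7534  0.0004  1.2376  0.7818] 0.02307056980878 [ 0.1082  0.6946 -0.7788]
tool shift to target [0.0011 0.0024 0.114 ]
```

View pics/w11.png

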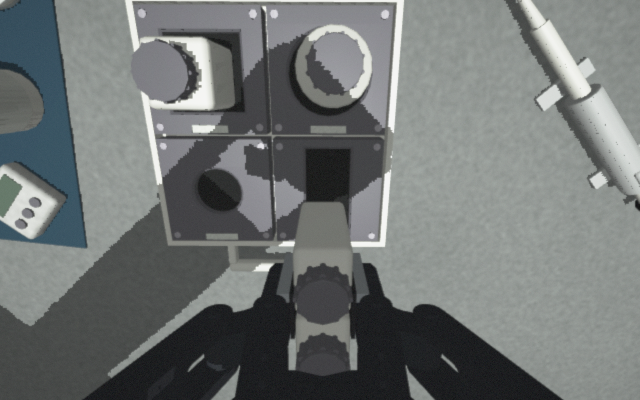

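Emit:
apply_moves(
  dp=[
    [-0.001,0.002,0.02],
    [0,0,0.025],
    [0,0,0.025],
    [0,0,0.02],
    [0,0,0.007],
    [0,0,0],
    [0,0,0],
  ],
  rotation=[
    [0,0,0],
    [0,0,0],
    [0,0,0],
    [0,0,0],
    [0,0,0],
    [0,0,0],
    [0,0,0],
  ],
)

```text
t: 24.87
ee_pos: [0.5001, -0.2225, 0.0795]
eef_rot: [0.0, 0.997, 0.077, 0.0]
wrist_force: [-0.2, 0.8, 0.3]
finger_gap: 0.0233
```

```bash
python3 off.py w12 .5013 -.2212 .060; python3 - <<'E'
from h import *
snap("scene","s12");snap("side","d12")
a=load("s12")[0][110:240,200:370];b=load("d12")[0][180:330,270:470]
cv2.imwrite("pics/c12.png",np.hstack([cv2.resize(a,(400,306),interpolation=cv2.INTER_CUBIC),cv2.resize(b,(400,306),interpolation=cv2.INTER_CUBIC)]))
E
```

```text
24.8667 [ 0.5001 -0.2225  0.0795] jawdeg -81.19372174894022 tilt 0.030252261826819397 q [-0.6396  0.2836  1.8097  0.0001  1.0477  0.7775] 0.023260882452516698 [-0.2114  0.8048  0.2589]
tool shift to target [ 0.0014 -0.0011  0.0195]
```

View pics/c12.png

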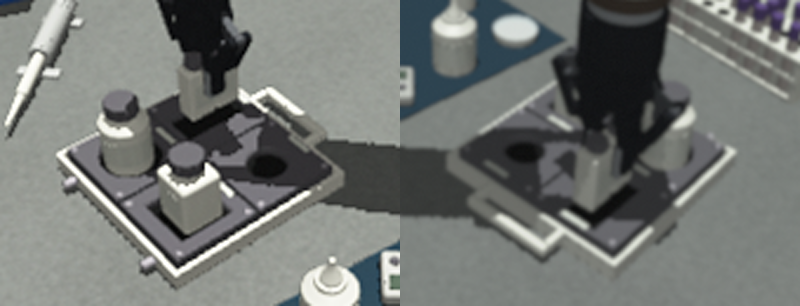

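View pics/w12.png

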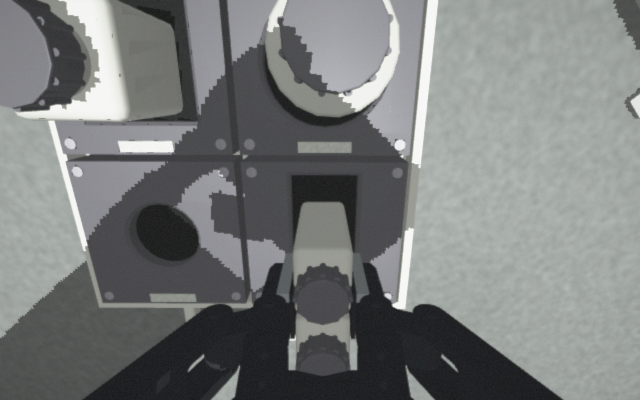

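```bash
python3 - <<'E'
from h import *
a=np.radians(-81.19);Y=np.array([np.cos(a),np.sin(a)]);X=np.array([-Y[1],Y[0]]);t=np.array([.5001,-.2225])
for uv,z in [((324,176),.027),((324,202),.096),((323,299),.108)]:
    p=plane("w12",uv,z);print(p,(p[:2]-t)@X,(p[:2]-t)@Y)
E
```

```text
[ 0.5397 -0.2165  0.027 ] 0.04002194828914033 0.00011503342090377126
[ 0.5473 -0.2149  0.096 ] 0.04783671810565374 -0.00023751944674555328
[ 0.5145 -0.2197  0.108 ] 0.014670121104464563 -0.0006068863114064504
```

The far cap and end face suggest the pack sits about 2 mm short of the slot's middle. I'll shift 2 mm and lower.

Emit:
apply_moves(
  dp=[
    [0.002,0,0.006],
    [0,0,0.006],
    [0,0,0.004],
    [0,0,0.003],
    [0,0,0.001],
    [0,0,0],
    [0,0,0],
  ],
  rotation=[
    [0,0,0],
    [0,0,0],
    [0,0,0],
    [0,0,0],
    [0,0,0],
    [0,0,0],
    [0,0,0],
  ],
)

```text
t: 25.6
ee_pos: [0.5016, -0.2226, 0.0602]
eef_rot: [-0.0, 0.997, 0.076, -0.001]
wrist_force: [-6.3, 3.2, 13.5]
finger_gap: 0.023
```

Emit:
apply_moves(
  dp=[
    [0,0,0],
    [0,0,0],
    [0,0,0],
    [0,0,0],
    [0,0,0],
    [0,0,-0.015],
    [0,0,-0.025],
    [0,0,-0.03],
    [0,0,-0.03],
    [0,0,-0.03],
    [0,0,-0.03],
    [0,0,0],
  ],
  rotation=[
    [0,0,0],
    [0,0,0],
    [0,0,0],
    [0,0,0],
    [0,0,0],
    [0,0,0],
    [0,0,0],
    [0,0,0],
    [0,0,0],
    [0,0,0],
    [0,0,0],
    [0,0,0],
  ],
  fingers=0.07,
)

```text
t: 26.6
ee_pos: [0.5047, -0.2248, 0.226]
eef_rot: [0.004, 0.997, 0.076, 0.005]
wrist_force: [0.9, -1.4, -0.5]
finger_gap: 0.0702
```

```bash
python3 off.py w13 .6265 .2712 .040; python3 - <<'E'
from h import *
for uv in [(430,395),(455,372),(500,390)]: print(plane("scene0",uv,.06))
for uv in [(484,120),(590,122),(520,0)]: print('w9',plane("w9",uv,.06))
for uv in [(466,170),(480,40)]: print('centri',plane("w2",uv,0.0),plane("w2",uv,.1))
E
```

```text
26.6 [ 0.5047 -0.2248  0.226 ] jawdeg -81.24159290861948 tilt 0.7005709470946602 q [-0.6379  0.1091  1.6962  0.      1.3241  0.78  ] 0.070214816070959 [ 0.8973 -1.3885 -0.4811]
tool shift to target [ 0.1944 -0.4733  0.1836]
[0.5922 0.3962 0.06  ]
[0.5357 0.3918 0.06  ]
[0.4964 0.4474 0.06  ]
w9 [0.5407 0.3777 0.06  ]
w9 [0.6264 0.4122 0.06  ]
w9 [0.5173 0.4657 0.06  ]
centri [0.7615 0.16   0.    ] [0.7154 0.1835 0.1   ]
centri [0.7549 0.3118 0.    ] [0.7104 0.2976 0.1   ]
```

View pics/w13.png

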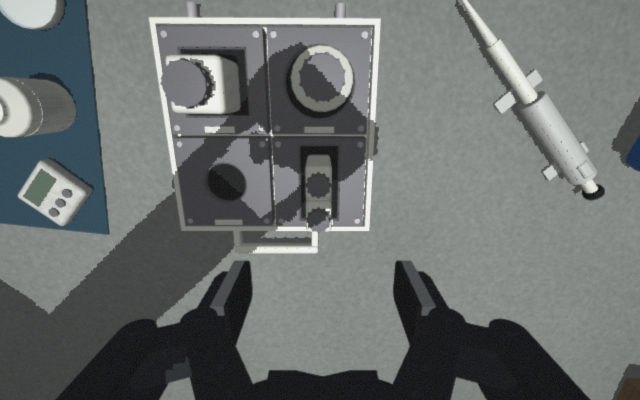

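The twin pack stands in the slot (318,190). Now the vial.

Emit:
apply_moves(
  dp=[
    [0.006,-0.015,0],
    [0.012,-0.03,0],
    [0.014,-0.035,0],
    [0.014,-0.035,0],
    [0.014,-0.035,0],
    [0.014,-0.035,0],
    [0.014,-0.035,0],
    [0.014,-0.035,0],
    [0.014,-0.035,0],
    [0.014,-0.035,0],
    [0.014,-0.035,0],
    [0.014,-0.035,0],
  ],
  rotation=[
    [0,0,0],
    [0,0,0],
    [0,0,0],
    [0,0,0],
    [0,0,0],
    [0,0,0],
    [0,0,0],
    [0,0,0],
    [0,0,0],
    [0,0,0],
    [0,0,0],
    [0,0,0],
  ],
)

```text
t: 27.65
ee_pos: [0.597, 0.1936, 0.2168]
eef_rot: [0.0, 0.997, 0.076, -0.001]
wrist_force: [1.9, -0.1, -0.4]
finger_gap: 0.0695
```

Emit:
apply_moves(
  dp=[
    [0.014,-0.035,0],
    [0.012,-0.028,0],
    [0.006,-0.015,0],
    [0,0,0],
    [0,0,0],
    [0,0,0],
    [0,0,0],
    [0,0,0],
    [0,0,0],
    [0,0,0],
    [0,0,0],
  ],
  rotation=[
    [0,0,0],
    [0,0,0],
    [0,0,0],
    [0,0,-0.12],
    [0,0,-0.12],
    [0,0,-0.12],
    [0,0,-0.12],
    [0,0,-0.12],
    [0,0,-0.12],
    [0,0,0],
    [0,0,0],
  ],
)

```text
t: 28.57
ee_pos: [0.6168, 0.2736, 0.2171]
eef_rot: [-0.0, 0.907, 0.421, -0.001]
wrist_force: [-0.1, -0.9, -0.6]
finger_gap: 0.0702
```

```bash
python3 off.py w14 .6265 .2712 .040
```

```text
28.5667 [0.6168 0.2736 0.2171] jawdeg -40.181954837142065 tilt 0.1397401907127937 q [0.2388 0.4368 1.3181 0.     1.3891 0.9401] 0.07022202474723344 [-0.0704 -0.8719 -0.5804]
tool shift to target [0.0048 0.0092 0.1771]
```

View pics/w14.png

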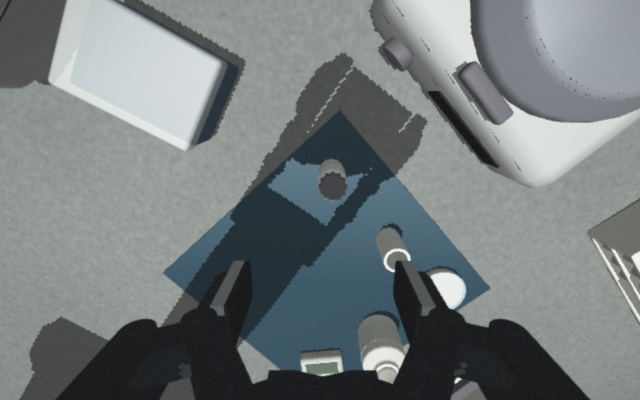

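Vial cap at (332,186), clear of the open vial (394,250). I'll correct the offset and descend.

```bash
python3 - <<'E'
from h import *
a=np.radians(-40.18);Y=np.array([np.cos(a),np.sin(a)]);X=np.array([-Y[1],Y[0]]);t=np.array([.6168,.2736])
for uv,z in [((332.5,186),.069)]:
    p=plane("w14",uv,z);print(p,(p[:2]-t)@X,(p[:2]-t)@Y)
E
```

```text
[0.6276 0.2733 0.069 ] 0.0066854817310551 0.008430588989758134
```

Emit:
apply_moves(
  dp=[
    [0.005,0.009,0.02],
    [0,0,0.03],
    [0,0,0.035],
    [0,0,0],
    [0,0,0],
  ],
  rotation=[
    [0,0,0],
    [0,0,0],
    [0,0,0],
    [0,0,0],
    [0,0,0],
  ],
)

```text
t: 29.03
ee_pos: [0.6256, 0.2713, 0.1311]
eef_rot: [-0.001, 0.907, 0.422, -0.003]
wrist_force: [0.4, 0.2, 1.0]
finger_gap: 0.0702
```

Emit:
apply_moves(
  dp=[
    [0.001,0.001,0.025],
    [0,0,0.028],
    [0,0,0.025],
    [0,0,0.013],
    [0,0,0],
    [0,0,0],
    [0,0,0],
  ],
  rotation=[
    [0,0,0],
    [0,0,0],
    [0,0,0],
    [0,0,0],
    [0,0,0],
    [0,0,0],
    [0,0,0],
  ],
)

```text
t: 29.62
ee_pos: [0.631, 0.2724, 0.0459]
eef_rot: [0.0, 0.906, 0.423, 0.002]
wrist_force: [0.3, 1.4, 1.1]
finger_gap: 0.0702
```

Emit:
apply_moves(
  dp=[
    [0,0,0],
    [0,0,0],
    [0,0,0],
    [0,0,0],
    [0,0,0],
    [0,0,0],
    [0,0,0],
    [0,0,0],
    [0,0,0],
  ],
  rotation=[
    [0,0,0],
    [0,0,0],
    [0,0,0],
    [0,0,0],
    [0,0,0],
    [0,0,0],
    [0,0,0],
    [0,0,0],
    [0,0,0],
  ],
  fingers=0.012,
)

```text
t: 30.37
ee_pos: [0.6298, 0.2722, 0.0441]
eef_rot: [0.0, 0.906, 0.423, 0.001]
wrist_force: [-0.8, 1.0, 5.6]
finger_gap: 0.026
```

Emit:
apply_moves(
  dp=[
    [0,0,-0.01],
    [0,0,-0.02],
    [0,0,-0.025],
    [0,0,-0.025],
    [0,0,-0.03],
    [0,0,-0.03],
    [0,0,0],
    [0,0,0],
  ],
  rotation=[
    [0,0,0],
    [0,0,0],
    [0,0,0],
    [0,0,0],
    [0,0,0],
    [0,0,0],
    [0,0,0],
    [0,0,0],
  ],
)

```text
t: 31.03
ee_pos: [0.6303, 0.2722, 0.186]
eef_rot: [0.001, 0.906, 0.423, 0.002]
wrist_force: [0.2, -0.2, 0.0]
finger_gap: 0.0258
```

```bash
python3 off.py w15 .4863 -.1222 .055; python3 - <<'E'
from h import *
snap("scene","s15")
a=load("s15")[0][120:400,220:520]
cv2.imwrite("pics/c15.png",cv2.resize(a,None,fx=2,fy=2))
E
```

```text
31.0333 [0.6303 0.2722 0.186 ] jawdeg -39.99348302945037 tilt 0.29215777860978276 q [ 0.2321  0.4856  1.3152 -0.0001  1.3358  0.9302] 0.025767338029454693 [ 0.1898 -0.2224  0.0239]
tool shift to target [-0.3952  0.1427  0.1298]
```

View pics/c15.png

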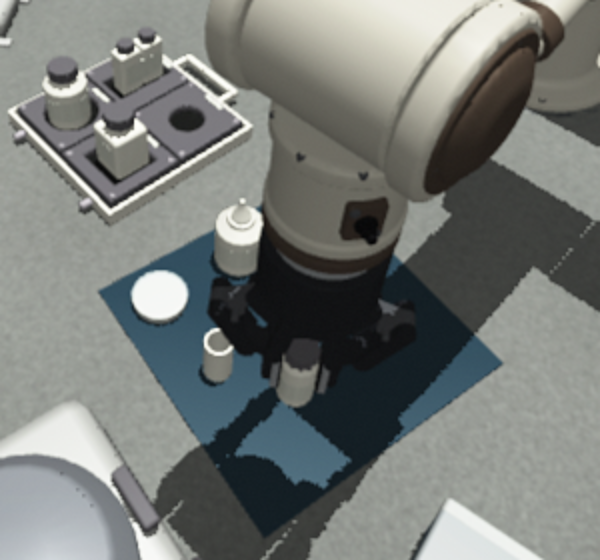

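View pics/w15.png

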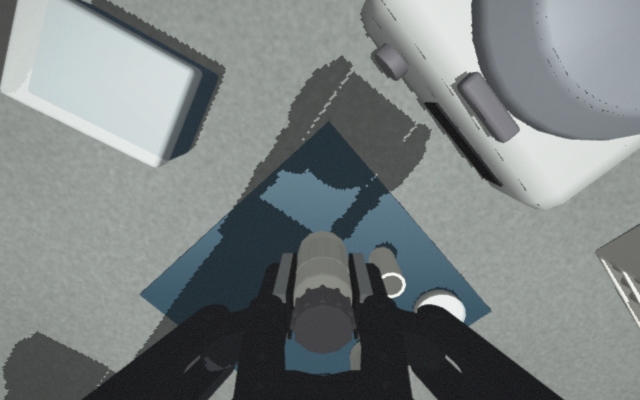

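```bash
python3 - <<'E'
from h import *
a=np.radians(-40);Y=np.array([np.cos(a),np.sin(a)]);X=np.array([-Y[1],Y[0]]);t=np.array([.6303,.2722])
p=plane("w15",(322.5,328),.211);print(p,(p[:2]-t)@X,(p[:2]-t)@Y)
E
```

```text
[0.6295 0.2718 0.211 ] -0.0008219415001739179 -0.0003759736597836836
```

Emit:
apply_moves(
  dp=[
    [-0.015,0.005,0],
    [-0.028,0.01,0],
    [-0.033,0.012,0],
    [-0.033,0.012,0],
    [-0.033,0.012,0],
    [-0.033,0.012,0],
    [-0.033,0.012,0],
    [-0.033,0.012,0],
    [-0.033,0.012,0],
    [-0.033,0.012,0],
    [-0.033,0.012,0],
    [-0.033,0.012,0],
  ],
  rotation=[
    [0,0,0],
    [0,0,0],
    [0,0,0],
    [0,0,0],
    [0,0,0],
    [0,0,0],
    [0,0,0],
    [0,0,0],
    [0,0,0],
    [0,0,0],
    [0,0,0],
    [0,0,0],
  ],
)

```text
t: 32.13
ee_pos: [0.4906, -0.1015, 0.1809]
eef_rot: [-0.001, 0.906, 0.423, -0.001]
wrist_force: [-0.4, 0.0, -0.6]
finger_gap: 0.0261
```

Emit:
apply_moves(
  dp=[
    [-0.015,0.005,0],
    [-0.007,0.002,0],
    [0,0,0.02],
    [0,0,0.025],
    [0,0,0.02],
    [0,0,0],
    [0,0,0],
    [0,0,0],
  ],
  rotation=[
    [0,0,0],
    [0,0,0],
    [0,0,0],
    [0,0,0],
    [0,0,0],
    [0,0,0],
    [0,0,0],
    [0,0,0],
  ],
)

```text
t: 32.8
ee_pos: [0.4844, -0.1217, 0.1184]
eef_rot: [0.0, 0.906, 0.423, 0.0]
wrist_force: [0.8, 0.2, -0.6]
finger_gap: 0.0261
```

```bash
python3 off.py w16 .4863 -.1222 .058
```

```text
32.8 [ 0.4844 -0.1217  0.1184] jawdeg -39.951375196507975 tilt 0.024651405263502783 q [-0.4886  0.1082  1.9259  0.0002  1.1071  0.2086] 0.026070730980420308 [ 0.8397  0.2405 -0.5541]
tool shift to target [0.0008 0.0018 0.0604]
```

View pics/w16.png

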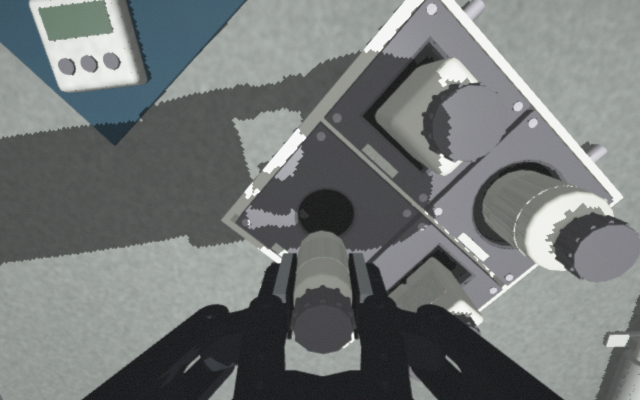

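The vial is above the small well (326,211). I'll correct by 1–2 mm and lower.

Emit:
apply_moves(
  dp=[
    [0.001,0.002,0.015],
    [0,0,0.015],
    [0,0,0.008],
    [0,0,0],
    [0,0,0],
    [0,0,0],
  ],
  rotation=[
    [0,0,0],
    [0,0,0],
    [0,0,0],
    [0,0,0],
    [0,0,0],
    [0,0,0],
  ],
)

```text
t: 33.35
ee_pos: [0.4869, -0.1229, 0.081]
eef_rot: [0.001, 0.906, 0.423, 0.001]
wrist_force: [-0.4, -0.1, 0.1]
finger_gap: 0.0259
```

```bash
python3 off.py w17 .4863 -.1222 .058;python3 - <<'E'
from h import *
snap("scene","s17");snap("side","d17")
a=load("s17")[0][110:240,200:370];b=load("d17")[0][180:330,270:470]
cv2.imwrite("pics/c17.png",np.hstack([cv2.resize(a,(400,306),interpolation=cv2.INTER_CUBIC),cv2.resize(b,(400,306),interpolation=cv2.INTER_CUBIC)]))
E
```

```text
33.35 [ 0.4869 -0.1229  0.081 ] jawdeg -39.98596722475531 tilt 0.11541087483535882 q [-0.4883  0.1743  1.9381  0.      1.0272  0.2096] 0.025881414464031426 [-0.356  -0.1456  0.1186]
tool shift to target [ 0.0001 -0.0009  0.023 ]
```

View pics/c17.png

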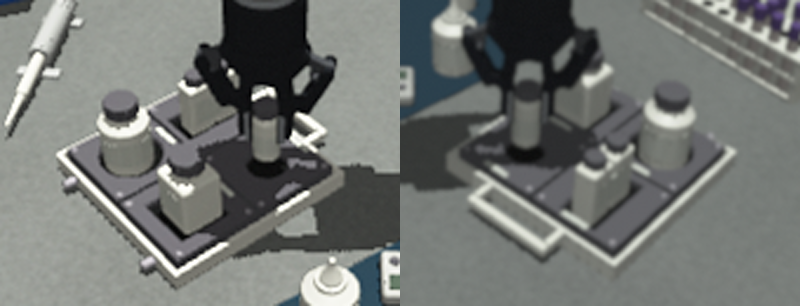

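View pics/w17.png

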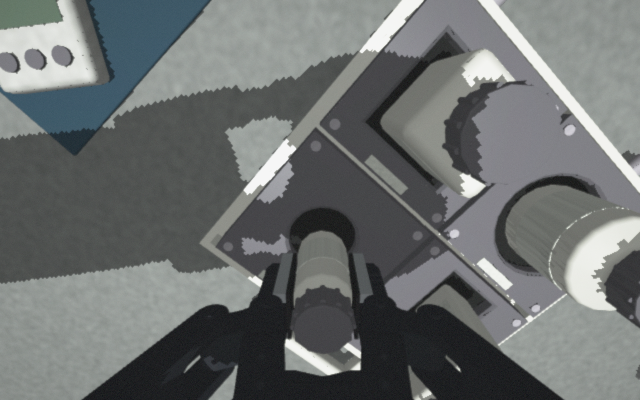

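All views show the vial centred over its well. I'll lower it to contact.

Emit:
apply_moves(
  dp=[
    [0,0,0.008],
    [0,0,0.008],
    [0,0,0.004],
    [0,0,0.002],
    [0,0,0.001],
    [0,0,0],
    [0,0,0],
  ],
  rotation=[
    [0,0,0],
    [0,0,0],
    [0,0,0],
    [0,0,0],
    [0,0,0],
    [0,0,0],
    [0,0,0],
  ],
)

```text
t: 34.08
ee_pos: [0.4855, -0.1221, 0.058]
eef_rot: [-0.001, 0.906, 0.423, -0.001]
wrist_force: [-8.2, 3.8, 18.6]
finger_gap: 0.0263
```

Firm contact (18.6 N), so I'll release, retract and check.

Emit:
apply_moves(
  dp=[
    [0,0,-0.001],
    [0,0,0],
    [0,0,0],
    [0,0,0],
    [0,0,0],
    [0,0,-0.01],
    [0,0,-0.02],
    [0,0,-0.03],
    [0,0,-0.03],
    [0,0,-0.035],
    [0,0,-0.035],
    [0,0,-0.03],
  ],
  rotation=[
    [0,0,0],
    [0,0,0],
    [0,0,0],
    [0,0,0],
    [0,0,0],
    [0,0,0],
    [0,0,0],
    [0,0,0],
    [0,0,0],
    [0,0,0],
    [0,0,0],
    [0,0,0],
  ],
  fingers=0.055,
)

```text
t: 35.08
ee_pos: [0.4862, -0.1226, 0.2511]
eef_rot: [0.001, 0.906, 0.423, 0.001]
wrist_force: [-0.1, 0.1, 0.3]
finger_gap: 0.0551
```

Emit:
apply_moves(
  dp=[
    [-0.01,0,-0.02],
    [-0.03,0,-0.02],
    [-0.03,0,-0.02],
    [-0.02,0,0],
    [0,0,0],
    [0,0,0],
    [0,0,0],
    [0,0,0],
  ],
  rotation=[
    [0,0,0],
    [0,0,0],
    [0,0,0],
    [0,0,0],
    [0,0,0],
    [0,0,0],
    [0,0,0],
    [0,0,0],
  ],
)

```text
t: 35.75
ee_pos: [0.4284, -0.1906, 0.3073]
eef_rot: [-0.001, 0.906, 0.423, -0.0]
wrist_force: [0.2, 0.2, -0.0]
finger_gap: 0.055
```

```bash
python3 off.py w18 .4863 -.1222 .058;python3 - <<'E'
from h import *
snap("scene","s18");snap("side","d18")
a=load("s18")[0][110:360,200:500];b=load("d18")[0][130:330,210:450]
cv2.imwrite("pics/c18.png",np.hstack([cv2.resize(a,(400,333),interpolation=cv2.INTER_CUBIC),cv2.resize(b,(400,333),interpolation=cv2.INTER_CUBIC)]))
E
```

```text
35.75 [ 0.4284 -0.1906  0.3073] jawdeg -39.93181430928863 tilt 0.0700068910799232 q [-0.6774 -0.1588  1.7981  0.0003  1.5034  0.0196] 0.05498397768310499 [ 0.2242  0.2405 -0.0124]
tool shift to target [0.0895 0.0008 0.2493]
```

View pics/c18.png

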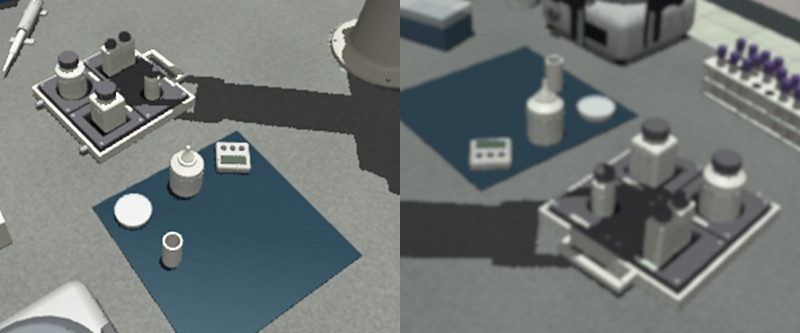

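View pics/w18.png

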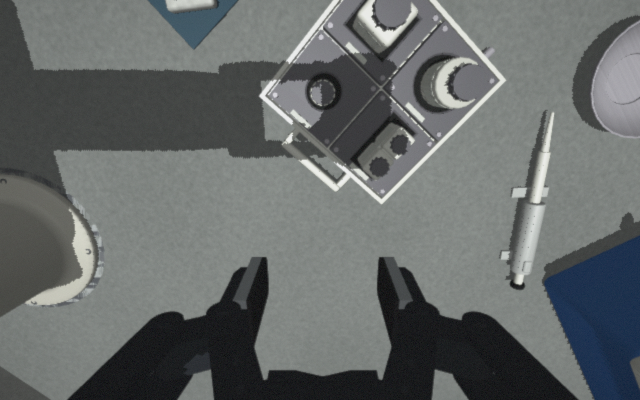

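All four are upright in their wells. I'll do a numeric check of the cap positions and heights using zoomed views.

```bash
python3 - <<'E'
from h import *
a=load("s18")[0][125:235,215:355];b=load("w18")[0][0:210,255:515]
cv2.imwrite("pics/za.png",cv2.resize(a,None,fx=5,fy=5,interpolation=cv2.INTER_NEAREST))
cv2.imwrite("pics/zb.png",cv2.resize(b,None,fx=2.8,fy=2.8,interpolation=cv2.INTER_NEAREST))
E
```

```text
(no output)
```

View pics/za.png

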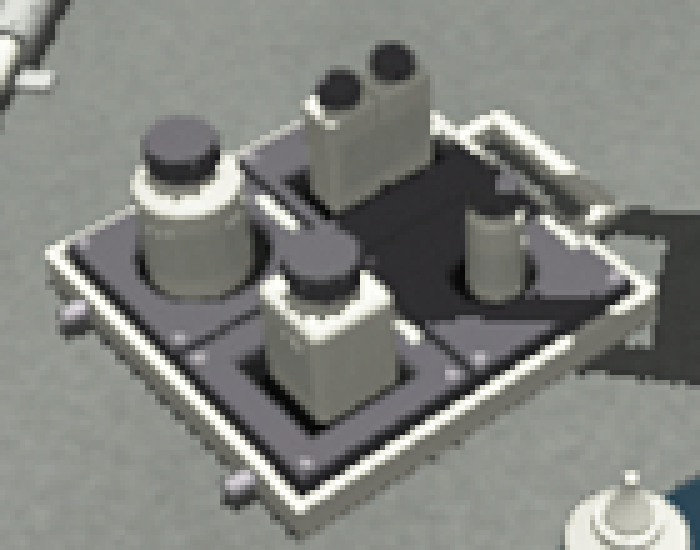

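View pics/zb.png

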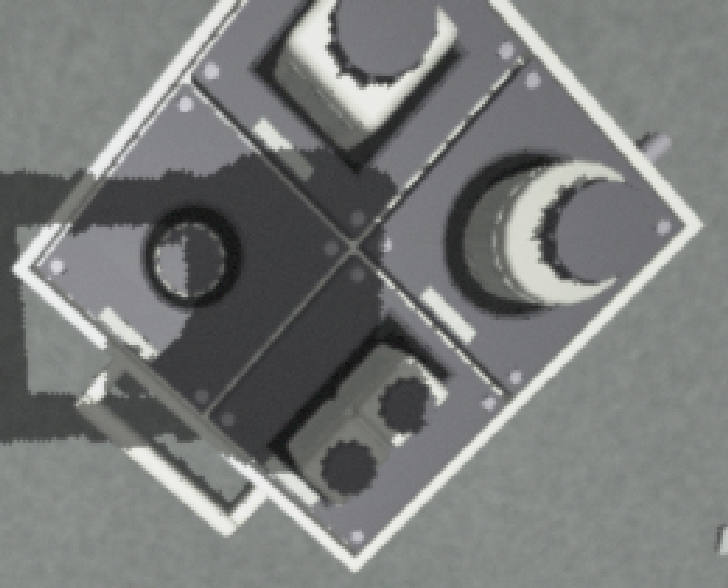

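```bash
python3 - <<'E'
from h import *
Wl=dict(ro=(.600,-.206),sq=(.5847,-.1073),vi=(.4863,-.1222),tw=(.5013,-.2212))
S=dict(ro=(182,140),sq=(320,247),vi=(497,200),t1=(340,86),t2=(393,58))
B=dict(ro=(603,230),sq=(383,28),vi=(190,259),t1=(403,404),t2=(347,467))
Z=dict(ro=.099,sq=.099,vi=.083,t1=.089,t2=.089);P={}
for k in S:
    s=("s18",(215+S[k][0]/5,125+S[k][1]/5));b=("w18",(255+B[k][0]/2.8,B[k][1]/2.8))
    P[k]=(plane(*s,Z[k]),plane(*b,Z[k]),*tri([s,b]));print(k,P[k])
for k in ('ro','sq','vi'): print(k,[np.linalg.norm(p[:2]-Wl[k]) for p in P[k][:3]],P[k][2][2])
print('tw',[np.linalg.norm((P['t1'][i]+P['t2'][i])[:2]/2-Wl['tw']) for i in range(3)])
# dropper / open vial unchanged
d=cv2.absdiff(load("s18")[0][215:320,290:350],load("scene0")[0][215:320,290:350]);print(d.mean())
E
```

```text
ro (array([ 0.6005, -0.2068,  0.099 ]), array([ 0.6014, -0.21  ,  0.099 ]), array([ 0.6008, -0.2094,  0.0979]), [np.float64(0.0012436677574757925), np.float64(0.0012436677574757522)])
sq (array([ 0.5794, -0.1108,  0.099 ]), array([ 0.5785, -0.1098,  0.099 ]), array([ 0.579 , -0.1101,  0.0992]), [np.float64(0.0006801561222012647), np.float64(0.0006801561222014092)])
vi (array([ 0.4887, -0.1117,  0.083 ]), array([ 0.4837, -0.124 ,  0.083 ]), array([ 0.4829, -0.1234,  0.0711]), [np.float64(0.001013863517728316), np.float64(0.0010138635177281618)])
t1 (array([ 0.5147, -0.215 ,  0.089 ]), array([ 0.5129, -0.2173,  0.089 ]), array([ 0.5132, -0.2181,  0.0861]), [np.float64(6.928731263463114e-05), np.float64(6.928731263464806e-05)])
t2 (array([ 0.4824, -0.2206,  0.089 ]), array([ 0.4815, -0.2234,  0.089 ]), array([ 0.4812, -0.2239,  0.0864]), [np.float64(0.0004202932449392309), np.float64(0.00042029324493922805)])
ro [np.float64(0.0009823031310633621), np.float64(0.004216396711458512), np.float64(0.003477133097986343)] 0.09788825502381622
sq [np.float64(0.006323008769133748), np.float64(0.006696482153589174), np.float64(0.00635738682399218)] 0.09915061156789781
vi [np.float64(0.010758041702561186), np.float64(0.0031285097656195402), np.float64(0.003646034214662588)] 0.0711059361655864
tw [np.float64(0.004365635608493154), np.float64(0.00416933619702827), np.float64(0.004114926076844033)]
21.038730158730157
```

```bash
python3 - <<'E'
from h import *
p=proj("s18",np.array([.485,-.123,.083]));print("expected vial top in zoom",(p-[215,125])*5)
a=load("scene0")[0][205:320,300:360];b=load("s18")[0][205:320,300:360]
cv2.imwrite("pics/cmp.png",np.hstack([cv2.resize(a,None,fx=5,fy=5),cv2.resize(b,None,fx=5,fy=5)]))
E
```

```text
expected vial top in zoom [491.2498 183.1234]
```

View pics/cmp.png

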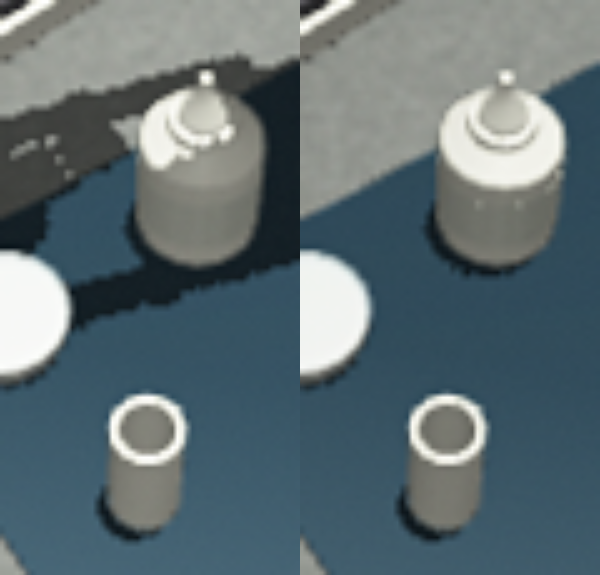

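```bash
python3 -c "
from workcell import manip
s=manip.get_state();print(s['t'],s['wrist_force'],s['dq']);print(manip.close_job())"
```

```text
35.9 [ 0.54130036 -0.46087507  0.51159538] [-0.00279135 -0.00103685 -0.00327139 -0.00186454 -0.00101512 -0.00087981]
the job is handed in; nothing more can be done
None
```

I stood all four closed reagents upright in their own wells and handed the job in at 35.9 s. The gripper was open, raised and clear of everything. No verdict is reported, so these are my own last checks from the scene and wrist cameras:

| Reagent | Distance from well centre (limit 12 mm) | Top height found | Top height expected if seated |
|---|---|---|---|
| Round bottle | about 1–4 mm | 98 mm | 99 mm |
| Square bottle | about 6 mm | 99 mm | 99 mm |
| Twin pack | about 4 mm | 86 mm | 89 mm |
| Vial | about 3 mm (wrist view only) | see below | 83 mm |

- **Square bottle:** It is the farthest off centre. The well's clearance is only 7 mm per side, so it cannot sit outside the limit.
- **Vial:** One check disagreed. My first scene-view reading gave 11 mm off centre and a top height of 71 mm. I had picked only the shaded half of the cap. Projecting the expected cap centre back into the scene image put it where the full cap appears, so I kept the wrist-view figure. I did not redo the height measurement.
- **Dropper bottle and open vial:** Compared before and after in the scene view, both stand upright and have not moved.

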